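Load and cycle the gated can press

ROBOT

A 6-joint arm with a two-finger parallel gripper is mounted at the origin on the work surface. World frame = base frame: x ahead of the robot, y to its left, z up, the work surface at z = 0. Lengths are in mm, angles in rad, forces in N, time in s.
With the tool pointing down it reaches from about 275 to 725 mm from the base axis. Payload 15.9 kg.
Tool frame: the origin (TCP) lies on the centre line of the jaws, within the pads' length; the fingertips stand 19 mm ahead of it and the grasp point (between the pads) is the TCP; y points along the fingers, z is the direction in which the jaws open and shut, and the axes are right-handed (so a half turn about y gives the same grasp; the last joint's range is limited). The gripper opens to 85 mm and grips with 20 to 120 N. Pads are 22 mm wide; open, the fingers measure 114 mm over their backs; the gripper's body (76 mm by 85 mm) begins 54 mm behind the grasp point. The pads swing forward as they close: fully open they stand 13 mm farther back than shut.
Start: joints at [-1.192, 0.213, -0.034, 1.323, 0, 1.571], TCP at [184.896, -464.542, 250.306] pointing down, gripper open.
Joint ranges: [-2.98, 2.98], [-0.74, 1.72], [-1.14, 1.35], [-2.1, 2.04], [-1.57, 1.44], [-3.14, 3.14]. Speed limits (rad/s): [1.89, 1.89, 2.39, 2.57, 3.14, 3.14].

INTERFACE

Orientations are given as a 3x3 rotation matrix whose columns are the frame's x, y, z axes.
In Python, from rig import observe, snapshot, calibration, close_job gives the robot as it stands.
- The arm moves only by the tool step_arm, never from a script. Its argument "targets" is a list of rows, each a list of 5 numbers: the shift along the tool's x, y, z in m, then the turn about the tool's y in rad, then the closure in counts, from 0 (fully open) to 255 (shut). A call has exactly 10 rows; each row is the pose to reach, as a shift and turn from the pose measured when the call began, along the tool's axes at that moment; what a row does not reach only later rows make up. A row lasts 1/10 s, in which the tool goes at most 50 mm and 8.59 degrees, less where a joint would pass 70% of its speed; a pose out of reach is approached as far as the arm can. A call with a gripper value outside its range is refused whole. The fingers move at their own pace and stop on an object; "newtons" is the grip in N (left out, the last holds). Time passes only in rows, so rows that repeat a pose let the fingers close, or fill a call up. It gives the time, the measured TCP pose, the force and the opening at its end, in the units of the state.
- observe(): the state, without advancing time (a new reading comes with each control period).
- snapshot(name): name is "scene" or "side" or "wrist"; returns (picture, depth): 384x512x3 uint8, red, green, blue; 384x512 float32, mm along the optical axis (not along the pixel's ray), 0 where there is no reading.
- calibration(name): a dict with "fx", "fy", "cx", "cy" (pixels), "view" (4x4, takes a point from world to camera coordinates). Camera axes: x right, y down, z forward; pixel columns grow to the right and rows downward; lengths in mm; the calibration is good to about 2 mm. A picture is of the moment at which its call begins: read the wrist's pose just before it. calibration takes no time and is no camera call; for the wrist camera it gives the pose at the moment of the call.
- close_job(): hands the job in, once; it reports no verdict.
The state is a dict: "time": time; "q": joint angles; "joint_velocities": joint speeds; "effort": joint torques, N m; "tool_pos": TCP position; "tcp_rot": TCP orientation; "wrist_force": force on the tool from outside, world axes, zero at the start; "torque": the same for the moment, N m; "finger_gap": finger opening in mm.
Only numpy, scipy, OpenCV 4.12 (cv2) and the standard library are available. Lean on these libraries where they do the work, as an engineer would, in place of code of your own. Each camera call takes 0.05 s, during which the arm holds its last target. There are 200 camera calls.

TASK

Work the press lever through its zigzag gate from the rest slot at the middle to the open slot at the far end, so that the guard slides off the nests, and lay every flattened can on the bench flat in a nest of its own. Then take the lever through the gate to the press slot at the near end, and finally back into the rest slot, leaving the cans seated in the nests and the other loose things on the bench where they are.

Things in the scene. Friction and masses are not known exactly. Their poses are not given: they have to be found in the camera images.
- press: Green and dark-steel bench can press, fixed, 300 x 525 mm. Origin on the bench under the centre of its row of four nests; +x away from the robot (yaw within 0.1), +y to the lever side (robot's left). Flat bed, top 50 mm above the bench; nests at press y = -132, -44, +44, +132 mm, x = 0; side rails at y = +-208 mm, 76 mm high. Lever housing 148 x 98 mm, 128 mm high, gate centre at press (-50, +258) mm.
- nest1 (a point): Seat of a can in nest 1: where the centre of a seated flattened can lies (12 mm above the nest floor, 50 mm above the bench). Axes as the press: the can's length along x, either way round. Each nest is sunk 12 mm into the bed and shaped like a flattened can: 118 mm along x, 73 mm along y at the ends, 58 mm at its 46 mm long waist.
- nest2 (a point): Seat of a can in nest 2: where the centre of a seated flattened can lies (12 mm above the nest floor, 50 mm above the bench). Axes as the press: the can's length along x, either way round. Guard: a clear plate 145 x 400 x 4 mm, underside 68 mm above the bench, with a steel roller on it (top 106 mm), slides along press x, driven by the lever.
- nest3 (a point): Seat of a can in nest 3: where the centre of a seated flattened can lies (12 mm above the nest floor, 50 mm above the bench). Axes as the press: the can's length along x, either way round. The guard is over the nests with the lever at PRESS, over their far half at REST; at OPEN it stands 145 mm back (+x), clear of them.
- nest4 (a point): Seat of a can in nest 4: where the centre of a seated flattened can lies (12 mm above the nest floor, 50 mm above the bench). Axes as the press: the can's length along x, either way round. A can that is not down in its nest jams the guard.
- lever_knob (a point): Centre of the lever's black ball knob, 36 mm across, on a 12 mm shaft; 190 mm from its pivot at bench height under the gate's centre. It leans along press x and y; the shaft runs in a zigzag channel in the gate plate (top 128 mm above the bench), about 4 mm of play at the knob either side. It stays where left; 2 to 4 N at the knob move it; the ball turns freely in a grip.
- gate_rest (a point): where the knob's centre is with the lever fully in the REST slot: a short side notch at the middle of the gate, on its outer (press +y) side. In the gate's own frame (a along press x, b along press y) = (0, +46) mm. Way to OPEN: rest, mouth, open_bend, open_corner, open.
- gate_open_bend (a point): Corner of the lever's path: (+28, +24), far end of the middle lane; the crossing to open_corner starts here. Half-way from here to press_bend is the mouth of the REST notch, (0, +24).
- gate_open_corner (a point): Corner of the lever's path: (+28, -24), other end of that crossing, where the OPEN lane starts.
- gate_open (a point): knob centre with the lever fully in the OPEN slot, the far end of the gate (away from the robot, press +x), (+70, -24). Way to PRESS: open_corner, open_bend, press_bend, press_corner, press. Knob 175 mm high here.
- gate_press_bend (a point): Corner of the lever's path: (-28, +24), near end of the middle lane; the crossing to press_corner starts here.
- gate_press_corner (a point): Corner of the lever's path: (-28, -24), other end of that crossing, where the PRESS lane starts.
- gate_press (a point): knob centre with the lever fully in the PRESS slot, the near end of the gate (towards the robot, press -x), (-70, -24). Way to REST: press_corner, press_bend, mouth, rest. Knob 175 mm high here.
- flat1_mid (a point): Flattened drinks can, bare aluminium, rigid, 30 g: 110 mm long (its x), 66 mm wide (y) at both ends, waisted to 50 mm over its middle 54 mm, 24 mm thick (z; 22 mm at the waist). The point is its centre, 12 mm above what it lies on. Same either way up and either way round. Grip across the waist. None if absent.
- flat2_mid (a point): Flattened drinks can, bare aluminium, rigid, 30 g: 110 mm long (its x), 66 mm wide (y) at both ends, waisted to 50 mm over its middle 54 mm, 24 mm thick (z; 22 mm at the waist). The point is its centre, 12 mm above what it lies on. Same either way up and either way round. Grip across the waist. None if absent.
- flat3_mid (a point): Flattened drinks can, bare aluminium, rigid, 30 g: 110 mm long (its x), 66 mm wide (y) at both ends, waisted to 50 mm over its middle 54 mm, 24 mm thick (z; 22 mm at the waist). The point is its centre, 12 mm above what it lies on. Same either way up and either way round. Grip across the waist. None if absent.
- flat4_mid (a point): Flattened drinks can, bare aluminium, rigid, 30 g: 110 mm long (its x), 66 mm wide (y) at both ends, waisted to 50 mm over its middle 54 mm, 24 mm thick (z; 22 mm at the waist). The point is its centre, 12 mm above what it lies on. Same either way up and either way round. Grip across the waist. None if absent.
- can1: Whole empty drinks can standing, 66 mm across, 115 mm high; origin at its underside. Not part of the job: leave it.
- can2: Whole empty drinks can standing, 66 mm across, 115 mm high; origin at its underside. Not part of the job: leave it.
- tin: Steel tin standing, 88 mm across, 100 mm high; origin at its underside. Not part of the job: leave it.
- jar: Glass jar standing, 70 mm across, 110 mm high; origin at its underside. Not part of the job: leave it.
- brush: Hand brush lying, 220 mm long; origin at its underside. Not part of the job: leave it.

How it is judged:
By the outcome, as a careful person would: the job done as asked, in the order asked, and still so for the second after the job is handed in, with the robot touching nothing.
Of flat1, flat2, flat3, flat4 only 3 to 4 are there at a start; the rules pass over those that are not, and their reading is None.
At some moment in a run one of flat1, flat2, flat3, flat4 may be knocked a few centimetres aside while the robot is not near it.
Once in a run the grip may slacken for a moment while it holds something.
It also fails if it takes over 205 s, if anything falls off the work surface, if the arm or the gripper's body presses on something with over 40 N, if the wrist force passes 120 N, or if a joint passes its speed limit or range.

## Working session

There is one attempt and no reset: what is moved stays moved. The work goes in short steps, Python scripts to look and compute and a tool call to move; the robot and the scene stay as the last step left them, time stands still between calls to the robot, and variables do not carry over. Pictures are saved under pics/ and viewed, about 12 in all and at most 16, crops included, and the job is handed in when it is done.

Besides the shell and the picture viewer there is one more tool, called as a command line: name --pt "numbers of a row" for each row, then --argument value for the rest. step_arm: Moves the arm, as the interface text tells. Its arguments: {"type":"object","properties":{"targets":{"type":"array"},"newtons":{"type":"number"}},"required":["targets"]}

```bash
ls; mkdir -p pics
python3 - <<'E'
from rig import *
import cv2,numpy as np
s=observe();print(s)
for n in("scene","side"):
    p,d=snapshot(n);np.savez(f"{n}0.npz",p=p,d=d);cv2.imwrite(f"pics/{n}0.png",cv2.resize(p[:,:,::-1],(768,576)))
    c=calibration(n);print(n,c)
E
```

```text
pics
{'time': 0.0, 'q': array([-1.19201858e+00,  2.13332908e-01, -3.50517394e-02,  1.32348330e+00,
       -8.72621228e-06,  1.57079603e+00]), 'joint_velocities': array([-0.00051308, -0.00083682,  0.00097631,  0.00025863,  0.00147305,
       -0.00127215]), 'effort': array([-2.91278579e-03, -6.86175728e+01,  4.87110114e+01,  1.78682792e-02,
       -2.67758041e-04, -4.61786760e-05]), 'tool_pos': array([ 184.77564497, -464.27187893,  249.83068001]), 'tcp_rot': array([[-9.29117187e-01, -4.04376454e-04,  3.69785193e-01],
       [-3.69785414e-01,  9.92432952e-04, -9.29116657e-01],
       [ 8.72588819e-06, -9.99999426e-01, -1.07161903e-03]]), 'wrist_force': array([ 0.24057151, -0.07497373, -0.28486781]), 'torque': array([ 0.00299158, -0.02449023,  0.01835994]), 'finger_gap': 85.48243905193151}
scene {'fx': 407.3080491884606, 'fy': 407.3080491884606, 'cx': 249.76437444594382, 'cy': 192.57311714757563, 'view': array([[ 7.41752397e-01,  6.70667432e-01,  2.92874213e-03,
        -3.73267492e+02],
       [ 4.64449370e-01, -5.10516917e-01, -7.23643047e-01,
        -1.12793929e+02],
       [-4.83828652e-01,  5.38124217e-01, -6.90168213e-01,
         1.67200356e+03],
       [ 0.00000000e+00,  0.00000000e+00,  0.00000000e+00,
         1.00000000e+00]])}
side {'fx': 448.4613629051967, 'fy': 448.4613629051967, 'cx': 243.42316514387508, 'cy': 187.0990749637701, 'view': array([[-8.67916960e-01, -4.96387290e-01,  1.78832200e-02,
         3.96128466e+02],
       [-2.93247838e-01,  4.83010414e-01, -8.25049481e-01,
         2.45296326e+02],
       [ 4.00906294e-01, -7.21318653e-01, -5.64777429e-01,
         1.64817798e+03],
       [ 0.00000000e+00,  0.00000000e+00,  0.00000000e+00,
         1.00000000e+00]])}
```

View pics/scene0.png

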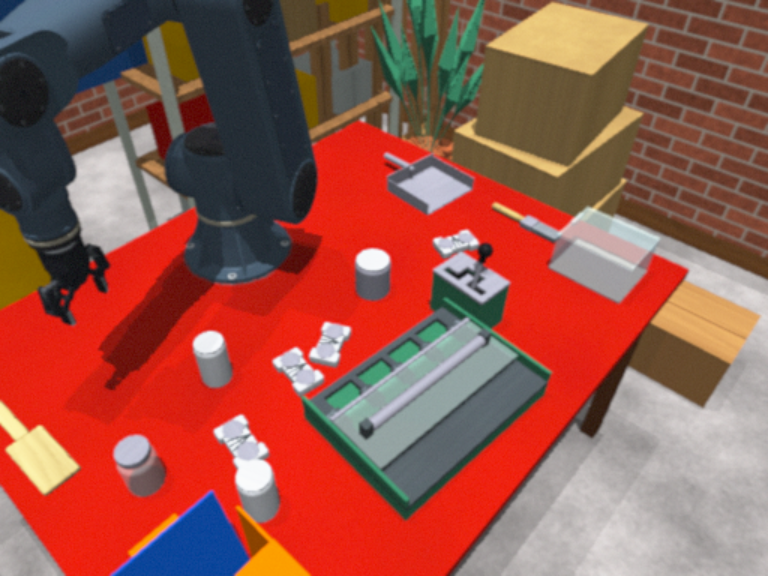

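View pics/side0.png

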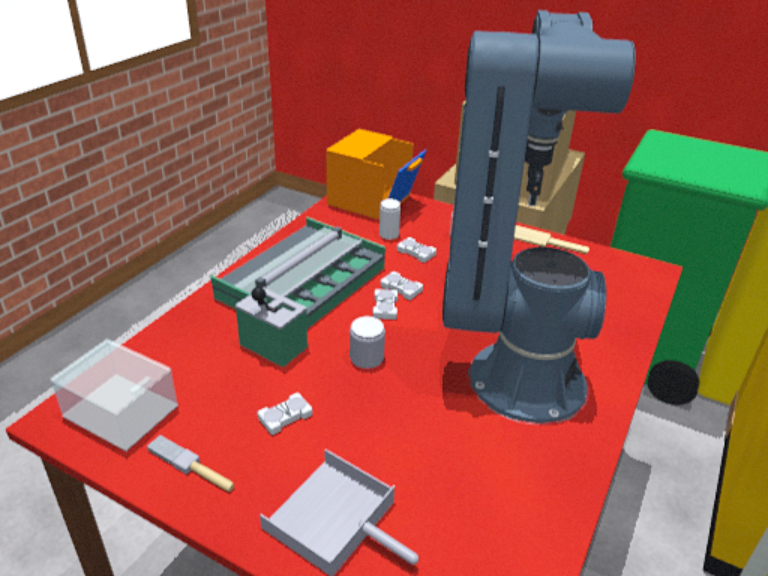

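The scene view (768 px wide) shows four flattened cans, at (458,243), (330,343), (298,370) and (240,440). The press is centred near (430,400), with the knob at (485,250). The tin is at (372,273), the whole cans at (212,360) and (257,490), and the jar at (138,465). The side view agrees. Next I'll take metric positions from the depth data.

```bash
cat > h.py <<'E'
import numpy as np,cv2
from rig import *
def cloud(n,p,d,c=None):
    c=c or calibration(n);v,u=np.mgrid[:384,:512];m=d>0
    P=np.stack([(u-c['cx'])/c['fx']*d,(v-c['cy'])/c['fy']*d,d],-1)
    V=c['view'];W=(P-V[:3,3])@V[:3,:3]
    W[~m]=np.nan
    return W
def proj(n,X,c=None):
    c=c or calibration(n);q=c['view'][:3,:3]@np.asarray(X,float)+c['view'][:3,3]
    return q[0]/q[2]*c['fx']+c['cx'],q[1]/q[2]*c['fy']+c['cy']
def flats(W,p,lo=12,hi=36):
    """white blobs at flattened-can height: centre, yaw of the long axis, size"""
    b=p.astype(int);m=(b.min(2)>90)&(np.ptp(b,axis=2)<60)&(W[...,2]>lo)&(W[...,2]<hi)
    n,l,st,_=cv2.connectedComponentsWithStats(m.astype(np.uint8))
    out=[]
    for i in range(1,n):
        if st[i,4]<40: continue
        X=W[l==i];r=cv2.minAreaRect(X[:,:2].astype(np.float32))
        a=np.deg2rad(r[2]);w,h=r[1]
        if h>w:a+=np.pi/2;w,h=h,w
        a=(a+np.pi/2)%np.pi-np.pi/2
        out.append((np.round(r[0],1),np.round((w,h),1),round(a,3),round(np.median(X[:,2]),1),st[i,4],st[i,:2]+st[i,2:4]//2))
    return out
E
python3 - <<'E'
from h import *
for n in("scene","side"):
    z=np.load(n+"0.npz");W=cloud(n,z['p'],z['d']);p=z['p'].astype(int)
    print(n,'bench z',np.nanmedian(W[...,2][(p[...,0]>200)&(p[...,1]<40)]))
    for f in flats(W,p):
        if 150<f[0][0]<900: print(*f)
    # housing top
    for nm,lo,hi,ymin in(("house",122,134,0),("rail",72,80,-900)):
        m=(W[...,2]>lo)&(W[...,2]<hi)&(W[...,0]>200)&(W[...,0]<800)
        k,l,st,_=cv2.connectedComponentsWithStats(m.astype(np.uint8))
        for i in range(1,k):
            if st[i,4]>60:
                X=W[l==i];print(nm,np.round(cv2.minAreaRect(X[:,:2].astype(np.float32)),1).tolist() if 0 else cv2.minAreaRect(X[:,:2].astype(np.float32)),np.median(X[:,2]),st[i,4],'rgb',np.median(p[l==i],0))
    m=(p.max(2)<60)&(W[...,2]>160)&(W[...,2]<215)&(W[...,0]>300)&(W[...,0]<700)&(W[...,1]>0)
    print('knob',m.sum(),np.median(W[m],0),W[m].min(0),W[m].max(0))
E
```

```text
scene bench z -0.5324426885046861
[568.4 615.7] [114.9  45.2] -0.043 17.5 168 [360 152]
[437.  397.5] [109.7  65.3] 1.145 22.3 276 [304 162]
[802.3 525.5] [247.2 122.9] 0.616 23.2 290 [398 186]
[442.2 -85.9] [113.1  65.1] -1.114 23.0 434 [220 229]
[ 445.7 -189.1] [110.1  67.1] -0.182 23.1 493 [199 247]
[ 334.7 -324. ] [61.  25.1] 1.021 24.1 88 [144 251]
[ 494.  -388.9] [111.3  66.8] -0.2 22.9 619 [161 295]
[ 644.9 -451. ] [57.  18.5] 1.292 25.3 83 [175 340]
house ((502.029541015625, 1933.7303466796875), (39.13747024536133, 442.4106750488281), 89.37076568603516) 127.716534530099 181 rgb [118.  69.  52.]
house ((364.7829895019531, 1191.634033203125), (356.0547180175781, 174.23001098632812), 59.676185607910156) 128.55391193246757 129 rgb [103.  84.  53.]
house ((606.4046020507812, 211.41134643554688), (103.40557861328125, 152.79159545898438), 84.44984436035156) 127.19187183133195 720 rgb [195. 191. 208.]
house ((658.051513671875, -587.0011596679688), (8.424151420593262, 122.27210235595703), 0.6899076700210571) 128.44076107831205 228 rgb [ 12.  69. 155.]
rail ((666.75244140625, -35.49873
[... 1382 characters left out ...]
209.03598022460938), (52.56718063354492, 157.80799865722656), 4.636662483215332) 74.49501307551421 97 rgb [180. 198. 202.]
rail ((627.5467529296875, -83.88140869140625), (380.2181091308594, 160.99932861328125), 86.65765380859375) 74.65887760382552 542 rgb [169. 187. 190.]
rail ((770.0090942382812, 4.982391357421875), (62.82823944091797, 287.6626892089844), 1.0803039073944092) 74.73228741062644 211 rgb [183. 198. 206.]
rail ((670.1761474609375, 601.9703979492188), (121.73622131347656, 26.233978271484375), 78.40269470214844) 75.5121734369684 67 rgb [174. 175. 180.]
knob 66 [605.52973612 255.8163727  192.03155293] [594.13359855 236.99100547 160.49695481] [624.71903678 268.83316532 204.67499168]
```

```bash
cat >> h.py <<'E'
def go(X,yaw=None):
    """print the shift (m, tool axes) and turn for TCP target X, tool-z heading yaw (mod pi), tool assumed down"""
    s=observe();R=s['tcp_rot'];d=R.T@(np.asarray(X,float)-s['tool_pos'])/1000
    t=0
    if yaw is not None:
        y0=np.arctan2(R[1,2],R[0,2]);t=-((yaw-y0+np.pi/2)%np.pi-np.pi/2)
    print('go',np.round(X,1),'d',np.round(d,4),'turn',round(t,3),'q6',round(s['q'][5],3))
E
python3 -c "
from h import *
go((540,-50,330),-1.663)"
```

```text
go [540 -50 330] d [-0.4832 -0.0799 -0.2537] turn 0.471 q6 1.571
```

step_arm --pt "-0.484 -0.08 -0.254 0.47 0" --pt "-0.484 -0.08 -0.254 0.47 0" --pt "-0.484 -0.08 -0.254 0.47 0" --pt "-0.484 -0.08 -0.254 0.47 0" --pt "-0.484 -0.08 -0.254 0.47 0" --pt "-0.484 -0.08 -0.254 0.47 0" --pt "-0.484 -0.08 -0.254 0.47 0" --pt "-0.484 -0.08 -0.254 0.47 0" --pt "-0.484 -0.08 -0.254 0.47 0" --pt "-0.484 -0.08 -0.254 0.47 0"

```text
time: 1.1
tool_pos: [497.0, -99.5, 320.4]
tcp_rot: [[-0.996, -0.0, -0.091], [0.091, 0.001, -0.996], [0.0, -1.0, -0.001]]
wrist_force: [1.2, -1.0, 0.6]
finger_gap: 85.5
```

```bash
python3 -c "
from h import *
go((540,-50,330),-1.663)"
```

```text
go [540 -50 330] d [-0.0383 -0.0096 -0.0532] turn 0.001 q6 3.035
```

step_arm --pt "-0.038 -0.01 -0.053 0 0" --pt "-0.038 -0.01 -0.053 0 0" --pt "-0.038 -0.01 -0.053 0 0" --pt "-0.038 -0.01 -0.053 0 0" --pt "-0.038 -0.01 -0.053 0 0" --pt "-0.038 -0.01 -0.053 0 0" --pt "-0.038 -0.01 -0.053 0 0" --pt "-0.038 -0.01 -0.053 0 0" --pt "-0.038 -0.01 -0.053 0 0" --pt "-0.038 -0.01 -0.053 0 0"

```text
time: 2.1
tool_pos: [539.6, -50.2, 330.4]
tcp_rot: [[-0.996, -0.001, -0.091], [0.091, 0.001, -0.996], [0.001, -1.0, -0.001]]
wrist_force: [-0.2, -0.5, 0.2]
finger_gap: 85.4
```

Run:
```python
from h import *
c=calibration("wrist");p,d=snapshot("wrist");np.savez("w1.npz",p=p,d=d,c=c);cv2.imwrite("pics/w1.png",cv2.resize(p[:,:,::-1],(768,576)))
V=c['view'];print('cam at',-V[:3,:3].T@V[:3,3],'axes',V[:3,:3].round(3),c['fx'],observe()['tool_pos'],observe()['q'].round(2))
```

```text
cam at [616.76705298 -57.95162599 455.2637897 ] axes [[-0.092 -0.996 -0.001]
 [-0.949  0.087  0.304]
 [-0.302  0.029 -0.953]] 269.15129311223984 [539.65777729 -50.19831087 330.3364544 ] [-0.09  0.31  0.29  1.56  0.    3.14]
```

View pics/w1.png

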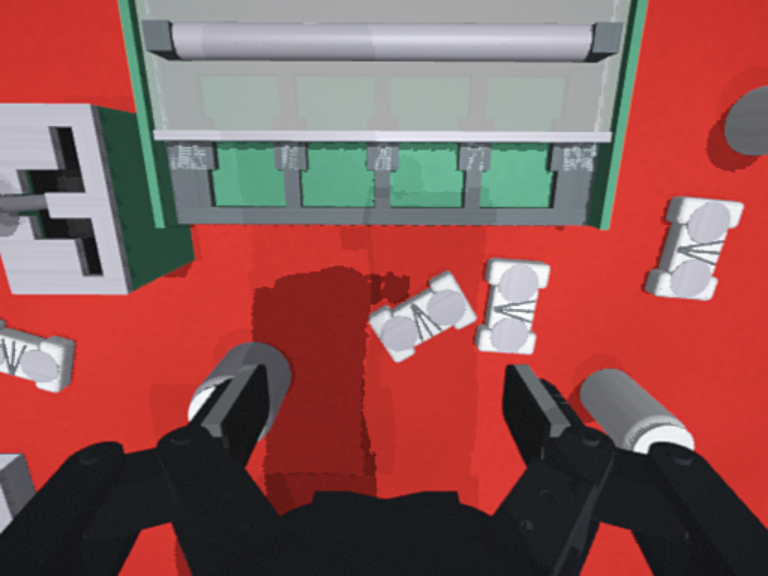

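The wrist view shows the camera sitting on the far side with q6 at its limit, so I'll half-turn the wrist on the way to the gate. The near halves of the nests are at (250,175), (340,175), (427,175) and (515,175). The gate plate is at left (50,200), and flats are at (422,317), (515,305), (695,248) and (35,360).

step_arm --pt "0 0 0 -0.15 0" --pt "0 0 0 -0.3 0" --pt "-0.026 0 -0.266 -0.45 0" --pt "-0.026 0 -0.266 -0.6 0" --pt "-0.026 0 -0.266 -0.75 0" --pt "-0.026 0 -0.266 -0.9 0" --pt "-0.026 0 -0.266 -1.05 0" --pt "-0.026 0 -0.266 -1.2 0" --pt "-0.026 0 -0.266 -1.35 0" --pt "-0.026 0 -0.266 -1.5 0"

```text
time: 3.15
tool_pos: [589.7, 213.4, 330.0]
tcp_rot: [[-0.154, -0.001, 0.988], [-0.988, 0.001, -0.154], [-0.0, -1.0, -0.001]]
wrist_force: [0.4, 0.7, 0.0]
finger_gap: 85.3
```

step_arm --pt "0 0 0 -0.15 0" --pt "0 0 0 -0.3 0" --pt "0 0 0 -0.45 0" --pt "0 0 0 -0.6 0" --pt "0 0 0 -0.75 0" --pt "0 0 0 -0.9 0" --pt "0 0 0 -1.05 0" --pt "0 0 0 -1.2 0" --pt "0 0 0 -1.35 0" --pt "0 0 0 -1.5 0"

```text
time: 4.15
tool_pos: [589.7, 213.4, 329.9]
tcp_rot: [[0.974, -0.001, 0.225], [-0.225, 0.001, 0.974], [-0.001, -1.0, 0.0]]
wrist_force: [1.0, -0.1, 0.4]
finger_gap: 85.5
```

Run:
```python
from h import *
c=calibration("wrist");p,d=snapshot("wrist");np.savez("w2.npz",p=p,d=d,c=c);cv2.imwrite("pics/w2.png",cv2.resize(p[:,:,::-1],(768,576)))
V=c['view'];print('cam at',-V[:3,:3].T@V[:3,3],observe()['tool_pos'],observe()['q'].round(2))
for f in("w1","w2"):
    z=np.load(f+".npz",allow_pickle=True);W=cloud("wrist",z['p'],z['d'],z['c'].item())
    m=(W[...,2]>120)&(W[...,2]<135)&(W[...,0]>500)&(W[...,0]<720)&(W[...,1]>140)&(W[...,1]<290)
    X=W[m];print(m.sum(),np.median(X[:,2]),cv2.minAreaRect(X[:,:2].astype(np.float32)))
    b=z['p'].astype(int);m=(b.max(2)<70)&(W[...,2]>165)&(W[...,2]<210)&(W[...,1]>180)
    if m.sum(): print('knob',m.sum(),np.median(W[m],0),W[m].min(0),W[m].max(0))
```

```text
cam at [514.03073172 230.23920646 454.96550452] [589.73391101 213.42744662 329.91864141] [0.35 0.52 0.61 1.66 0.   0.56]
7750 129.2420547925746 ((608.9012451171875, 212.57308959960938), (100.50044250488281, 147.9661407470703), 84.43407440185547)
6326 129.28995070752902 ((608.8472900390625, 211.97235107421875), (98.11637878417969, 148.90927124023438), 84.43486785888672)
knob 843 [608.16058682 248.02069364 199.39716703] [595.7848304  232.01714049 181.05841204] [626.08140449 265.4368878  205.23799161]
```

View pics/w2.png

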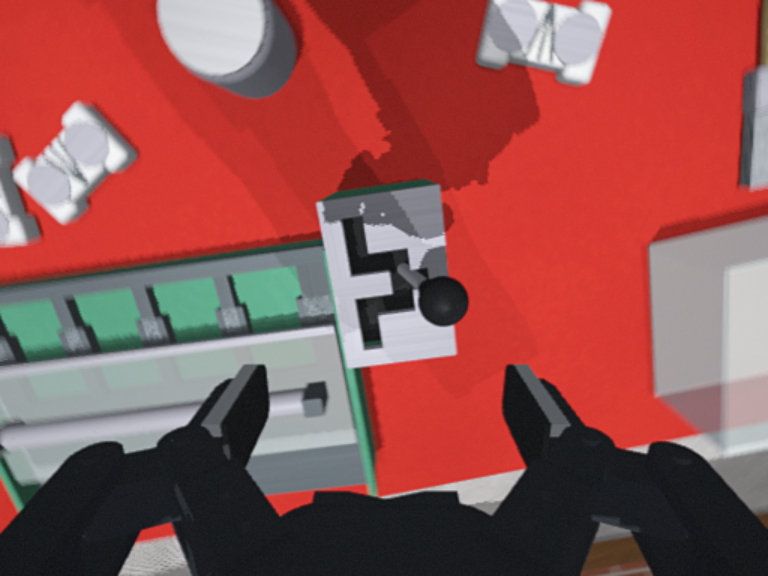

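```bash
cat >> h.py <<'E'
G=np.array([608.9,212.3]);YAW=-0.0971
def knob(a,b):
    c,s=np.cos(YAW),np.sin(YAW)
    return np.array([G[0]+c*a-s*b,G[1]+s*a+c*b,np.sqrt(190**2-a*a-b*b)])
def nest(i):
    c,s=np.cos(YAW),np.sin(YAW);a,b=50,-258+(-132,-44,44,132)[i-1]
    return np.array([G[0]+c*a-s*b,G[1]+s*a+c*b,50.])
E
python3 - <<'E'
from h import *
z=np.load("w2.npz",allow_pickle=True);c=z['c'].item()
print(knob(0,46),np.array(proj("wrist",knob(0,46),c))*1.5)
b=z['p'].astype(int);m=(b.max(2)<60)
m[:160]=0;m[230:]=0;m[:,:275]=0;m[:,320:]=0
k,l,st,ce=cv2.connectedComponentsWithStats(m.astype(np.uint8));i=1+st[1:,4].argmax();print(st[i],ce[i]*1.5)
u,v=ce[i]
V=c['view'];C=-V[:3,:3].T@V[:3,3]
r=V[:3,:3].T@np.array([(u-c['cx'])/c['fx'],(v-c['cy'])/c['fy'],1]);print(C+r*(184.4-C[2])/r[2])
go(knob(0,46)+[0,0,60],YAW+np.pi/2)
E
```

```text
[613.35958449 258.0833169  184.34749795] [454.92216565 296.77889061]
[278 179  34  38 873] [441.4347079  298.73024055]
[612.62696456 248.52330272 184.4       ]
go [613.4 258.1 244.3] d [0.0136 0.0856 0.0487] turn -0.119 q6 0.563
```

The knob's image disagrees with the housing-centre assumption by about 10 mm in y. The slots also look off-centre in the plate, so I'll rectify the image onto the plate plane and the bed plane.

```bash
cat >> h.py <<'E'
def rect(f,z,a0,a1,b0,b1,s=3):
    """image rectified on plane z in gate axes: column=b, row=a ; s px/mm"""
    q=np.load(f,allow_pickle=True);c=q['c'].item()
    a,b=np.mgrid[a0:a1:1/s,b0:b1:1/s];C,S=np.cos(YAW),np.sin(YAW)
    X=np.stack([G[0]+C*a-S*b,G[1]+S*a+C*b,0*a+z],-1)@c['view'][:3,:3].T+c['view'][:3,3]
    u=X[...,0]/X[...,2]*c['fx']+c['cx'];v=X[...,1]/X[...,2]*c['fy']+c['cy']
    return cv2.remap(q['p'][:,:,::-1].copy(),u.astype(np.float32),v.astype(np.float32),cv2.INTER_CUBIC)
E
python3 - <<'E'
from h import *
A=rect("w2.npz",128,-80,80,-60,60,4)   # 640 x 480
for k in range(-60,60,20): cv2.line(A,((k+60)*4,0),((k+60)*4,639),(255,0,255) if k==0 else (255,255,0),1)
for k in range(-80,80,20): cv2.line(A,(0,(k+80)*4),(479,(k+80)*4),(255,0,255) if k==0 else (255,255,0),1)
cv2.imwrite("pics/rg.png",cv2.resize(A,(450,600)))
g=rect("w2.npz",128,-80,80,-60,60,4).max(2)
for a in(-40,-33,-26,-20,-8,8,20,26,33,40):
    r=g[(a+80)*4]<95;e=np.flatnonzero(np.diff(r.astype(int)))/4-60;print(a,e)
# rails from w1 : green at z 76
z=np.load("w1.npz",allow_pickle=True);W=cloud("wrist",z['p'],z['d'],z['c'].item());p=z['p'].astype(int)
gr=(p[...,1]>p[...,0]+30)&(W[...,2]>72)&(W[...,2]<80)
X=W[gr];C,S=np.cos(YAW),np.sin(YAW);d=X[:,:2]-G
a=C*d[:,0]+S*d[:,1];b=-S*d[:,0]+C*d[:,1]
for lo,hi in((-600,-400),(-100,0)):
    m=(b>lo)&(b<hi);print('rail',m.sum(),np.percentile(b[m],[2,50,98]),np.polyfit(a[m],b[m],1),a[m].min(),a[m].max())
E
```

```text
-40 [-50.5  -31.75 -15.5 ]
-33 [-31.5  -15.25]
-26 [-31.5  17.5]
-20 [-31.5   17.25]
-8 [ 1.5   8.25 16.   18.75 21.75 33.25]
8 [ 1.5 18.5 22.5 58.5]
20 [-31.   17.5  22. ]
26 [-52.   -31.    17.25  22.5 ]
33 [-53.25 -52.   -30.75 -15.    24.75]
40 [-52.75 -52.   -30.5  -15.    30.5   57.  ]
rail 1011 [-475.88609865 -471.68651953 -468.00662089] [ 5.23944830e-04 -4.71788003e+02] -24.3831259178017 158.9752713391408
rail 1463 [-61.05477317 -56.50879162 -47.93646677] [-3.17312031e-02 -5.39286284e+01] -72.59895468042303 156.85070058232492
```

View pics/rg.png

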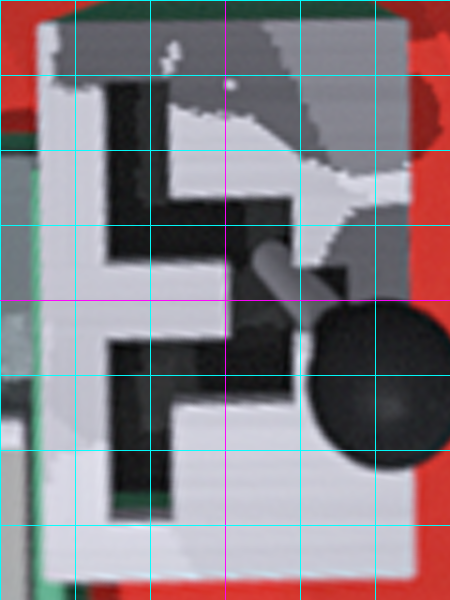

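The rectified plate shows the slots are not centred in the housing. The OPEN/PRESS lane is at b≈-23 and the middle lane at b≈+9.5. The rails (b=-471.8 and about -56) give a gate-centre offset of about -5.5 mm in b, so I'm shifting G.

```bash
sed -i 's/^G=.*/G=np.array([608.4,206.8]);YAW=-0.0971/' h.py
python3 - <<'E'
from h import *
k=knob(0,44);print(k)
go(k+[0,0,60],YAW+np.pi/2);go(k,YAW+np.pi/2)
for i in range(1,5):print(nest(i).round(1))
E
```

```text
[612.66568951 250.5927379  184.83506161]
go [612.7 250.6 244.8] d [0.0145 0.0851 0.0412] turn -0.119 q6 0.563
go [612.7 250.6 184.8] d [0.0146 0.1451 0.0412] turn -0.119 q6 0.563
[ 620.4 -186.2   50. ]
[628.9 -98.6  50. ]
[637.4 -11.   50. ]
[645.9  76.5  50. ]
```

step_arm --pt "0.0145 0.04 0.041 -0.119 0" --pt "0.0145 0.085 0.041 -0.119 0" --pt "0.0145 0.085 0.041 -0.119 0" --pt "0.0145 0.105 0.041 -0.119 0" --pt "0.0145 0.125 0.041 -0.119 0" --pt "0.0145 0.145 0.041 -0.119 0" --pt "0.0145 0.145 0.041 -0.119 0" --pt "0.0145 0.145 0.041 -0.119 0" --pt "0.0145 0.145 0.041 -0.119 0" --pt "0.0145 0.145 0.041 -0.119 0"

```text
time: 5.2
tool_pos: [613.2, 250.6, 186.5]
tcp_rot: [[0.995, 0.001, 0.098], [-0.098, 0.001, 0.995], [0.001, -1.0, 0.001]]
wrist_force: [0.8, -0.2, -0.8]
finger_gap: 85.5
```

step_arm --pt "0 0 0 0 255" --pt "0 0 0 0 255" --pt "0 0 0 0 255" --pt "0 0 0 0 255" --pt "0 0 0 0 255" --pt "0 0 0 0 255" --pt "0 0 0 0 255" --pt "0 0 0 0 255" --pt "0 0 0 0 255" --pt "0 0 0 0 255" --newtons 40

```text
time: 6.2
tool_pos: [613.3, 250.6, 186.8]
tcp_rot: [[0.995, 0.001, 0.098], [-0.098, 0.001, 0.995], [0.001, -1.0, 0.002]]
wrist_force: [1.0, -0.8, 5.5]
finger_gap: 34.0
```

```bash
cat > path.py <<'E'
from h import *
import sys
pts={'rest':(0,46),'mouth':(0,24),'ob':(28,24),'oc':(28,-24),'open':(70,-24),'pb':(-28,24),'pc':(-28,-24),'press':(-70,-24)}
s=observe();print(s['tool_pos'].round(1),s['wrist_force'].round(1),s['finger_gap'].round(1))
for n in sys.argv[1:]: print(n,end=' ');go(knob(*pts[n]),YAW+np.pi/2)
C,S=np.cos(YAW),np.sin(YAW);d=s['tool_pos'][:2]-G;print('gate a,b',C*d[0]+S*d[1],-S*d[0]+C*d[1])
E
python3 path.py rest mouth ob oc open
```

```text
Traceback (most recent call last):
  File "path.py", line 4, in <module>
    s=observe();print(s['tool_pos'].round(1),s['wrist_force'].round(1),s['finger_gap'].round(1))
                                                                       ^^^^^^^^^^^^^^^^^^^^^
AttributeError: 'float' object has no attribute 'round'
```

```bash
sed -i "s/s\['finger_gap'\].round(1)/s['finger_gap']/" path.py; python3 path.py rest mouth ob oc open
```

```text
[613.3 250.6 186.8] [ 1.  -0.8  5.5] 34.00143258989337
rest go [612.9 252.6 184.3] d [-0.0006  0.0025  0.0019] turn -0.001 q6 0.485
mouth go [610.7 230.7 188.5] d [-0.0006 -0.0017 -0.0201] turn -0.001 q6 0.485
ob go [638.6 228.  186.4] d [ 0.0274  0.0004 -0.0201] turn -0.001 q6 0.485
oc go [633.9 180.2 186.4] d [ 0.0274  0.0004 -0.0681] turn -0.001 q6 0.485
open go [675.7 176.1 175. ] d [ 0.0694  0.0118 -0.0681] turn -0.001 q6 0.485
gate a,b 0.6349697701778538 44.091326549088755
```

step_arm --pt "-0.0005 0 -0.007 0 255" --pt "-0.0005 -0.001 -0.014 0 255" --pt "-0.0005 -0.0015 -0.02 0 255" --pt "-0.0005 -0.0015 -0.02 0 255" --pt "-0.0005 -0.0015 -0.02 0 255" --pt "0.009 -0.001 -0.02 0 255" --pt "0.018 -0.0005 -0.02 0 255" --pt "0.0275 0.0005 -0.02 0 255" --pt "0.0275 0.0005 -0.02 0 255" --pt "0.0275 0.0005 -0.02 0 255"

```text
time: 7.2
tool_pos: [639.1, 228.3, 186.3]
tcp_rot: [[0.995, 0.002, 0.098], [-0.098, 0.002, 0.995], [0.001, -1.0, 0.002]]
wrist_force: [1.4, 1.4, 3.8]
finger_gap: 34.1
```

```bash
python3 path.py ob oc open
```

```text
[639.1 228.3 186.3] [1.4 1.4 3.8] 34.07960920654876
ob go [638.6 228.  186.4] d [-0.0004 -0.     -0.0004] turn -0.001 q6 0.441
oc go [633.9 180.2 186.4] d [-0.0004 -0.0001 -0.0484] turn -0.001 q6 0.441
open go [675.7 176.1 175. ] d [ 0.0416  0.0113 -0.0484] turn -0.001 q6 0.441
gate a,b 28.438732008016906 24.38924990100049
```

Low force, so the lever tracks well. Next: the crossing, then the OPEN lane.

step_arm --pt "-0.0005 0 -0.012 0 255" --pt "-0.0005 -0.002 -0.024 0 255" --pt "-0.0005 -0.001 -0.036 0 255" --pt "-0.0005 0 -0.0485 0 255" --pt "-0.0005 0 -0.0485 0 255" --pt "-0.0005 0 -0.0485 0 255" --pt "0.01 0.002 -0.0485 0 255" --pt "0.021 0.005 -0.0485 0 255" --pt "0.032 0.008 -0.0485 0 255" --pt "0.043 0.0115 -0.0485 0 255"

```text
time: 8.2
tool_pos: [677.0, 176.2, 174.3]
tcp_rot: [[0.995, 0.0, 0.097], [-0.097, 0.001, 0.995], [0.0, -1.0, 0.001]]
wrist_force: [-3.6, -1.1, -0.7]
finger_gap: 33.8
```

step_arm --pt "0.0 0 0 0 255" --pt "0.001 0 0 0 255" --pt "0.001 0 0 0 255" --pt "0.001 0 0 0 255" --pt "0.001 0 0 0 255" --pt "0.001 0 0 0 255" --pt "0.001 0 0 0 255" --pt "0.001 0 0 0 255" --pt "0.001 0 0 0 255" --pt "0.001 0 0 0 255"

```text
time: 9.2
tool_pos: [677.8, 176.1, 174.1]
tcp_rot: [[0.995, -0.0, 0.097], [-0.097, 0.001, 0.995], [-0.0, -1.0, 0.001]]
wrist_force: [-2.4, -0.3, -3.6]
finger_gap: 34.0
```

```bash
python3 path.py open
```

```text
[677.8 176.1 174.1] [-2.4 -0.3 -3.6] 33.963271669465925
open go [675.7 176.1 175. ] d [-0.002  -0.0009 -0.0002] turn -0.0 q6 0.351
gate a,b 72.03904807490956 -23.78582936329031
```

step_arm --pt "-0.0015 0 0 0 0" --pt "-0.0015 0 0 0 0" --pt "-0.0015 0 0 0 0" --pt "-0.0015 0 0 0 0" --pt "-0.0015 0 0 0 0" --pt "-0.0015 -0.02 0 0 0" --pt "-0.0015 -0.06 0 0 0" --pt "-0.0015 -0.09 0 0 0" --pt "-0.03 -0.12 -0.04 0 0" --pt "-0.066 -0.156 -0.09 0 0"

```text
time: 10.2
tool_pos: [619.9, 111.5, 315.4]
tcp_rot: [[0.995, -0.0, 0.096], [-0.096, 0.001, 0.995], [-0.001, -1.0, 0.001]]
wrist_force: [1.5, -0.2, 0.7]
finger_gap: 85.8
```

step_arm --pt "-0.01 0 -0.143 0 0" --pt "-0.01 0 -0.143 0 0" --pt "-0.01 0 -0.143 0 0" --pt "-0.01 0 -0.143 0 0" --pt "-0.01 0 -0.143 0 0" --pt "-0.01 0 -0.143 0 0" --pt "-0.01 0 -0.143 0 0" --pt "-0.01 0 -0.143 0 0" --pt "-0.01 0 -0.143 0 0" --pt "-0.01 0 -0.143 0 0"

```text
time: 11.2
tool_pos: [596.3, -29.5, 315.2]
tcp_rot: [[0.995, -0.001, 0.095], [-0.095, 0.001, 0.995], [-0.001, -1.0, 0.001]]
wrist_force: [0.2, -0.8, 0.3]
finger_gap: 85.3
```

```bash
cat > look.py <<'E'
from h import *
import sys
f=sys.argv[1]
c=calibration("wrist");p,d=snapshot("wrist");np.savez(f+".npz",p=p,d=d,c=c);cv2.imwrite(f"pics/{f}.png",cv2.resize(p[:,:,::-1],(768,576)))
s=observe();print(s['tool_pos'].round(1),s['finger_gap'],s['q'].round(2))
W=cloud("wrist",p,d,c)
for q in flats(W,p): 
    if q[4]>400:print(*q)
E
python3 look.py w3
```

```text
[596.3 -29.6 315.2] 85.43139622305752 [-0.05  0.43  0.44  1.57  0.    0.05]
[440.9 -83.8] [109.9  65.7] -1.117 25.2 3599 [208  53]
[ 443.9 -186.8] [110.2  65.5] -0.167 25.1 3614 [136  63]
[ 494.9 -382.5] [111.4  60.3] -0.221 24.9 2696 [ 22 115]
[ 616.5 -423.1] [63.5 27.2] 0.234 24.2 505 [ 16 198]
```

View pics/w3.png

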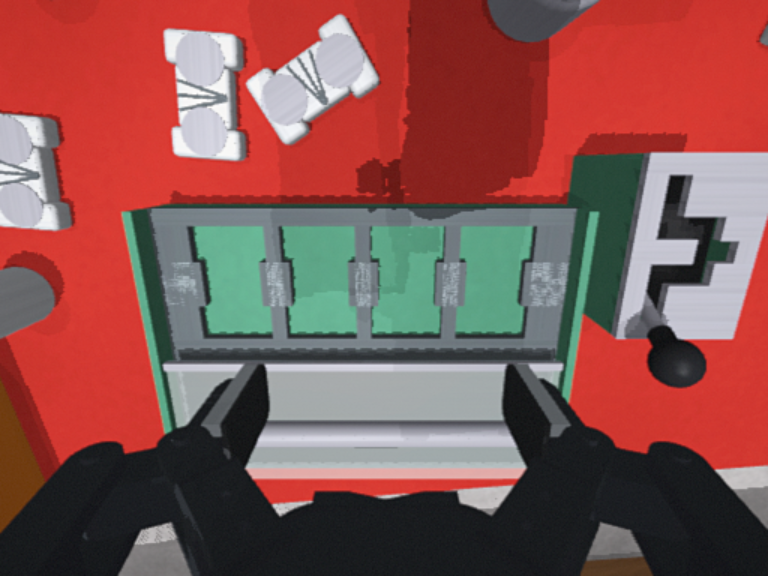

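The guard is clear. The nests show at (232,280), (318,280), (405,280) and (492,280), and the lever sits in the OPEN slot. Now I'll refine the nest centres.

Run:
```python
from h import *
def mask(z):
    A=rect("w3.npz",z,-40,140,-470,-50,3).astype(int)
    return ((A[...,1]>A[...,2]+30)&(A[...,1]>90)).astype(np.uint8)
for z in(50,38):
    m=mask(z)
    for i,y in enumerate((-132,-44,44,132)):
        bc=-258+y
        row=lambda a:m[int((a+40)*3)]
        def ext(v,c0,c,lim):  # contiguous extent around c
            j=int((c-c0)*3);l=r=j
            while v[l-1]:l-=1
            while v[r+1]:r+=1
            return round(l/3+c0,1),round(r/3+c0,1)
        ea=[ext(m[:,int((bc+o+470)*3)],-40,50,0) for o in(-15,0,15)]
        eb=[ext(m[int((a+40)*3)],-470,bc,0) for a in(5,10,50,90,95)]
        print(z,i+1,'a',ea,'b-bc',[(round(l-bc,1),round(r-bc,1)) for l,r in eb])
```

```text
50 1 a [(-8.7, 104.0), (-8.7, 103.7), (-8.7, 103.7)] b-bc [(-33.0, 35.0), (-32.3, 35.0), (-25.0, 27.7), (-32.3, 35.0), (-32.3, 35.0)]
50 2 a [(-8.7, 104.0), (-8.7, 104.3), (-8.7, 104.3)] b-bc [(-33.7, 35.3), (-35.0, 35.0), (-27.3, 27.7), (-35.0, 35.3), (-34.7, 35.3)]
50 3 a [(-8.7, 103.7), (-8.7, 104.0), (-8.7, 104.0)] b-bc [(-36.7, 34.0), (-36.7, 34.0), (-29.3, 26.7), (-36.7, 34.3), (-36.7, 34.3)]
50 4 a [(-9.0, 103.7), (-9.0, 103.7), (-9.0, 102.7)] b-bc [(-37.7, 32.0), (-37.7, 32.0), (-30.3, 24.7), (-38.0, 32.0), (-37.7, 32.0)]
38 1 a [(-7.0, 109.7), (-6.7, 109.7), (-7.0, 109.0)] b-bc [(-38.3, 31.7), (-38.0, 31.3), (-30.3, 24.0), (-38.0, 31.7), (-38.0, 31.3)]
38 2 a [(-7.0, 109.3), (-7.0, 109.7), (-7.0, 109.7)] b-bc [(-37.3, 34.3), (-37.3, 34.3), (-30.0, 26.7), (-37.3, 34.7), (-38.0, 34.7)]
38 3 a [(-7.0, 109.0), (-7.0, 109.0), (-7.0, 109.3)] b-bc [(-37.0, 35.7), (-37.0, 35.7), (-29.7, 28.3), (-37.7, 36.0), (-37.0, 36.0)]
38 4 a [(-7.0, 109.0), (-7.0, 108.0), (-7.0, 109.0)] b-bc [(-35.7, 36.0), (-35.7, 36.3), (-28.0, 28.7), (-35.7, 36.0), (-35.7, 36.3)]
```

Nest fit: lengths 118.2 mm and widths 72.5–74 mm match the text. The centres are at a=50.4, with b about 1 mm lower than modelled. I'll also check the fingertip height from depth, since the fingers must stay above the bed when placing.

```bash
sed -i 's/a,b=50,-258+/a,b=50.4,-259+/' h.py
python3 - <<'E'
from h import *
z=np.load("w3.npz",allow_pickle=True);W=cloud("wrist",z['p'],z['d'],z['c'].item());p=z['p'].astype(int)
R=np.array(observe()['tcp_rot']);T=observe()['tool_pos']
X=(W-T)@R
m=(W[...,2]>270)&(W[...,2]<360)&(p.max(2)<110)
Q=X[m];
for lo in(-1,1):
    q=Q[np.sign(Q[:,2])==lo];print(np.percentile(q,[0,1,5,50,99],axis=0).round(1).tolist())
    t=q[q[:,1]>np.percentile(q[:,1],97)];print('tip',t.mean(0).round(1))
np.save("tmp.npy",Q)
y=YAW+np.pi/2
go((443.9,-186.8,110),-.167+np.pi/2);go((440.9,-83.8,110),-1.117+np.pi/2)
for i in(1,2,3,4):print(nest(i).round(1))
E
```

```text
[[-14.6, -44.8, -74.0], [-13.9, -44.7, -68.8], [-12.8, -44.0, -63.6], [-8.0, -25.9, -45.4], [9.9, 2.7, -42.6]]
tip [ -0.3   2.2 -43.5]
[[-14.8, -44.7, 38.7], [-13.9, -44.5, 41.5], [-12.7, -43.9, 41.9], [-8.2, -25.7, 44.4], [9.4, 1.7, 67.8]]
tip [-1.8  1.3 42.6]
go [ 443.9 -186.8  110. ] d [-0.1365  0.2051 -0.1712] turn 0.071 q6 0.046
go [440.9 -83.8 110. ] d [-0.1494  0.2052 -0.0689] turn 1.021 q6 0.046
[ 620.7 -187.2   50. ]
[629.2 -99.7  50. ]
[637.7 -12.1  50. ]
[646.3  75.5  50. ]
```

A's end overlaps B's finger space, so I'll take flat A (441,-84) first. I'll hover and re-measure.

step_arm --pt "-0.149 0.15 -0.069 0.15 0" --pt "-0.149 0.15 -0.069 0.3 0" --pt "-0.149 0.15 -0.069 0.45 0" --pt "-0.149 0.15 -0.069 0.6 0" --pt "-0.149 0.15 -0.069 0.75 0" --pt "-0.149 0.15 -0.069 0.9 0" --pt "-0.149 0.15 -0.069 1.02 0" --pt "-0.149 0.15 -0.069 1.02 0" --pt "-0.149 0.15 -0.069 1.02 0" --pt "-0.149 0.15 -0.069 1.02 0"

```text
time: 12.25
tool_pos: [441.5, -83.9, 165.4]
tcp_rot: [[0.443, -0.0, 0.897], [-0.897, 0.001, 0.443], [-0.001, -1.0, 0.0]]
wrist_force: [0.4, 0.4, -0.3]
finger_gap: 85.5
```

```bash
python3 look.py w4; python3 -c "
from h import *
go((440.9,-83.8,23),-1.117+np.pi/2)"
```

```text
[441.5 -83.9 165.3] 85.44299418116142 [-0.19  0.15 -0.33  1.09  0.    0.92]
[440.1 -83.1] [108.7  65.7] -1.116 25.2 5692 [257 182]
[ 443.3 -186.4] [109.   65.1] -0.173 25.1 4334 [224 261]
[ 310.7 -284.4] [52.6 14.5] 0.148 24.4 680 [ 79 288]
go [440.9 -83.8  23. ] d [-0.0002  0.1423 -0.0005] turn 0.004 q6 0.924
```

View pics/w4.png

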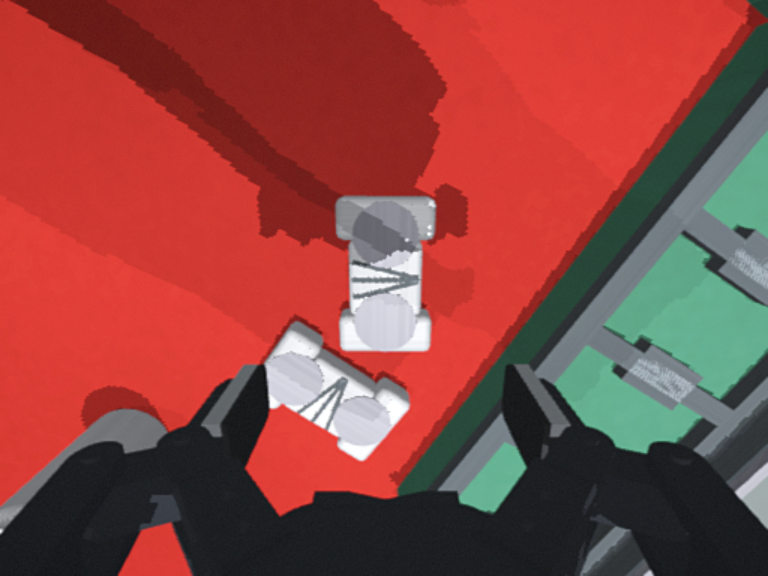

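The can is centred under the jaws at (385,275), with the neighbouring flat at (340,385), clear of the fingers.

step_arm --pt "-0.0005 0.05 0 0 0" --pt "-0.0005 0.09 0 0 0" --pt "-0.0005 0.115 0 0 0" --pt "-0.0005 0.13 0 0 0" --pt "-0.0005 0.142 0 0 0" --pt "-0.0005 0.142 0 0 0" --pt "-0.0005 0.142 0 0 120" --pt "-0.0005 0.142 0 0 200" --pt "-0.0005 0.142 0 0 255" --pt "-0.0005 0.142 0 0 255" --newtons 60

```text
time: 13.3
tool_pos: [441.8, -83.4, 24.2]
tcp_rot: [[0.443, 0.001, 0.897], [-0.897, 0.001, 0.443], [-0.0, -1.0, 0.001]]
wrist_force: [-1.1, 0.4, 8.2]
finger_gap: 49.4
```

step_arm --pt "0 0 0 0 255" --pt "0 0 0 0 255" --pt "0 0 0 0 255" --pt "0 -0.01 0 0 255" --pt "0 -0.03 0 0 255" --pt "0 -0.06 0 0 255" --pt "0 -0.1 0 0 255" --pt "0 -0.12 0 0 255" --pt "0 -0.12 0 0 255" --pt "0 -0.12 0 0 255"

```text
time: 14.3
tool_pos: [441.8, -83.5, 144.6]
tcp_rot: [[0.443, 0.002, 0.897], [-0.897, 0.0, 0.443], [0.0, -1.0, 0.002]]
wrist_force: [-0.6, 0.5, -1.5]
finger_gap: 48.4
```

```bash
cat > held.py <<'E'
from h import *
import sys
# held can in tool frame
c=calibration("wrist");s=observe();p,d=snapshot("wrist");W=cloud("wrist",p,d,c);R=s['tcp_rot'];X=(W-s['tool_pos'])@R
b=p.astype(int)
m=(b.min(2)>90)&(np.ptp(b,axis=2)<60)&(abs(X[...,1]-8)<20)&(abs(X[...,0])<75)&(abs(X[...,2])<50)
Q=X[m];r=cv2.minAreaRect(Q[:,[0,2]].astype(np.float32));print('gap',s['finger_gap'],'held x,z',np.round(r[0],1),np.round(r[1],1),round(r[2],1),'top ahead of TCP',np.percentile(Q[:,1],[5,50,95]).round(1), 'slope y~x',np.polyfit(Q[:,0],Q[:,1],1).round(3),m.sum())
mm=(X[...,1]>-30)&(X[...,1]<40)&(b.max(2)<110)&(abs(X[...,2])<60)&(abs(X[...,2])>22)&(abs(X[...,0])<16)
print('fingertip y',np.percentile(X[mm][:,1],[95,99]))
for a in sys.argv[1:]:
    n=nest(int(a));go(n+[0,0,70],YAW+np.pi/2)
E
python3 held.py 3
```

```text
gap 48.391185011809455 held x,z [-5.2 -3.6] [ 70.4 101.8] 88.5 top ahead of TCP [-2.2 -0.9  3.6] slope y~x [-0.014 -0.521] 17871
fingertip y [1.63148106 5.72989388]
go [637.7 -12.1 120. ] d [0.0229 0.0241 0.2076] turn -1.015 q6 0.925
```

step_arm --pt "0.0235 0.024 0.208 -0.15 255" --pt "0.0235 0.024 0.208 -0.3 255" --pt "0.0235 0.024 0.208 -0.45 255" --pt "0.0235 0.024 0.208 -0.6 255" --pt "0.0235 0.024 0.208 -0.75 255" --pt "0.0235 0.024 0.208 -0.9 255" --pt "0.0235 0.024 0.208 -1.015 255" --pt "0.0235 0.024 0.208 -1.015 255" --pt "0.0235 0.024 0.208 -1.015 255" --pt "0.0235 0.024 0.208 -1.015 255"

```text
time: 15.35
tool_pos: [638.0, -12.5, 119.8]
tcp_rot: [[0.995, 0.0, 0.1], [-0.1, 0.001, 0.995], [-0.0, -1.0, 0.001]]
wrist_force: [-0.4, 0.3, -0.7]
finger_gap: 48.0
```

```bash
python3 held.py 3; python3 -c "
from h import *
go(nest(3)+[.7,0,16],YAW+np.pi/2)"
```

```text
gap 48.0174312314708 held x,z [-5.4 -0.7] [ 66.1 101.3] 89.9 top ahead of TCP [-2.1 -0.8  3.6] slope y~x [-0.015 -0.473] 17986
fingertip y [1.86704111 6.1616704 ]
go [637.7 -12.1 120. ] d [-0.0004 -0.0001  0.0004] turn -0.003 q6 0.08
go [638.4 -12.1  66. ] d [0.0003 0.0539 0.0004] turn -0.003 q6 0.08
```

step_arm --pt "0.0005 0.02 0.0005 -0.003 255" --pt "0.0005 0.035 0.0005 -0.003 255" --pt "0.0005 0.045 0.0005 -0.003 255" --pt "0.0005 0.05 0.0005 -0.003 255" --pt "0.0005 0.054 0.0005 -0.003 255" --pt "0.0005 0.054 0.0005 -0.003 255" --pt "0.0005 0.054 0.0005 -0.003 255" --pt "0.0005 0.054 0.0005 -0.003 60" --pt "0.0005 0.054 0.0005 -0.003 60" --pt "0.0005 0.054 0.0005 -0.003 60"

```text
time: 16.4
tool_pos: [638.7, -12.0, 66.0]
tcp_rot: [[0.995, 0.0, 0.097], [-0.097, 0.001, 0.995], [0.0, -1.0, 0.001]]
wrist_force: [0.4, -0.2, -0.4]
finger_gap: 65.1
```

step_arm --pt "0 0 0 0 60" --pt "0 0 0 0 30" --pt "0 -0.02 0 0 0" --pt "0 -0.06 0 0 0" --pt "0 -0.1 0 0 0" --pt "0 -0.1 0 0 0" --pt "0 -0.1 0 0 0" --pt "0 -0.1 0 0 0" --pt "0 -0.1 0 0 0" --pt "0 -0.1 0 0 0"

```text
time: 17.4
tool_pos: [638.2, -12.1, 165.0]
tcp_rot: [[0.995, -0.001, 0.097], [-0.097, 0.001, 0.995], [-0.001, -1.0, 0.001]]
wrist_force: [-0.1, 0.0, -0.1]
finger_gap: 85.3
```

```bash
cat > seat.py <<'E'
from h import *
import sys
c=calibration("wrist");p,d=snapshot("wrist");np.savez("ws.npz",p=p,d=d,c=c);W=cloud("wrist",p,d,c)
C,S=np.cos(YAW),np.sin(YAW)
for f in flats(W,p,50,80):
    if f[4]>800: print('bed',*f)
for f in flats(W,p,12,36):
    if f[4]>800: print('bench',*f)
for a in sys.argv[1:]:
    n=nest(int(a));dd=W[...,:2]-n[:2];u=C*dd[...,0]+S*dd[...,1];v=-S*dd[...,0]+C*dd[...,1]
    m=(abs(u)<50)&(abs(v)<18);ok=m&(W[...,2]<100);print('nest',a,'z pct',np.percentile(W[ok][:,2],[5,50,95]).round(1),'tilt',np.linalg.lstsq(np.c_[u[ok],v[ok],u[ok]*0+1],W[ok][:,2],rcond=None)[0].round(3))
E
python3 seat.py 3; python3 -c "
from h import *
go((443.5,-186.5,165),-.17+np.pi/2)"
```

```text
bed [ 630.2 -137.2] [242.9 160.8] 1.482 51.3 12823 [126 194]
bed [650.9 119. ] [153.4  59.1] -0.119 51.4 5580 [402 189]
bed [645.7 -13.4] [157.3 125.5] 1.474 62.2 11754 [257 199]
bed [ 704.7 -215. ] [142.   58.1] -1.22 73.7 2917 [ 63 308]
bed [746.7 -23. ] [182.2  73. ] 1.488 73.4 8913 [257 309]
bench [ 472.3 -140.8] [65.6 34.2] 1.424 25.1 3184 [92 22]
nest 3 z pct [62.  63.5 64.7] tilt [-1.0000e-03 -1.0000e-03  6.3479e+01]
go [ 443.5 -186.5  165. ] d [-0.177   0.0002 -0.1924] turn 0.073 q6 0.077
```

Can 1 is seated (top at about 62 mm, level). A bench blob at y=-141 suggests flat B may have been knocked, so I'll hover and look.

step_arm --pt "-0.177 0 -0.172 0.073 0" --pt "-0.177 0 -0.172 0.073 0" --pt "-0.177 0 -0.172 0.073 0" --pt "-0.177 0 -0.172 0.073 0" --pt "-0.177 0 -0.172 0.073 0" --pt "-0.177 0 -0.172 0.073 0" --pt "-0.177 0 -0.172 0.073 0" --pt "-0.177 0 -0.172 0.073 0" --pt "-0.177 0 -0.172 0.073 0" --pt "-0.177 0 -0.172 0.073 0"

```text
time: 18.45
tool_pos: [446.1, -165.6, 165.0]
tcp_rot: [[0.986, -0.001, 0.168], [-0.168, 0.001, 0.986], [-0.001, -1.0, 0.001]]
wrist_force: [-0.2, -0.7, -0.3]
finger_gap: 84.9
```

```bash
python3 look.py w5
```

```text
[ 446.  -165.6  165. ] 85.3359884067686 [-0.36  0.2  -0.27  1.1   0.   -0.19]
[ 319.  -290.5] [63.3 25.4] -0.203 24.8 900 [100  76]
[ 433.7 -135.3] [108.5  65.6] -0.167 25.3 5663 [286 168]
[ 493.1 -386.9] [109.3  66.5] -0.183 25.0 4887 [ 71 255]
```

Confirmed: B now lies at (433.7,-135.3), moved about 50 mm with its yaw unchanged.

```bash
python3 -c "
from h import *
go((433.9,-135.4,23),-.167+np.pi/2)"
```

```text
go [ 433.9 -135.4   23. ] d [-0.0168  0.1421  0.0277] turn -0.002 q6 -0.187
```

step_arm --pt "-0.017 0.02 0.028 0 0" --pt "-0.017 0.06 0.028 0 0" --pt "-0.017 0.1 0.028 0 0" --pt "-0.017 0.125 0.028 0 0" --pt "-0.017 0.142 0.028 0 0" --pt "-0.017 0.142 0.028 0 0" --pt "-0.017 0.142 0.028 0 120" --pt "-0.017 0.142 0.028 0 200" --pt "-0.017 0.142 0.028 0 255" --pt "-0.017 0.142 0.028 0 255"

```text
time: 19.5
tool_pos: [434.7, -135.3, 24.4]
tcp_rot: [[0.986, 0.001, 0.168], [-0.168, 0.0, 0.986], [0.001, -1.0, 0.0]]
wrist_force: [-2.5, 0.8, 9.9]
finger_gap: 48.8
```

step_arm --pt "0 0 0 0 255" --pt "0 0 0 0 255" --pt "0 0 0 0 255" --pt "0 -0.01 0 0 255" --pt "0 -0.03 0 0 255" --pt "0 -0.06 0 0 255" --pt "0 -0.1 0 0 255" --pt "0 -0.1 0 0 255" --pt "0 -0.1 0 0 255" --pt "0 -0.1 0 0 255"

```text
time: 20.5
tool_pos: [434.1, -135.2, 124.0]
tcp_rot: [[0.986, 0.0, 0.168], [-0.168, 0.001, 0.986], [-0.0, -1.0, 0.001]]
wrist_force: [0.3, -1.1, -0.3]
finger_gap: 48.6
```

```bash
python3 held.py 2
```

```text
gap 48.62827170590171 held x,z [-5.  -0.6] [ 65.8 101.7] 90.0 top ahead of TCP [-2.1 -0.8  3.6] slope y~x [-0.015 -0.449] 17927
fingertip y [2.1579447  6.26083829]
go [629.2 -99.7 120. ] d [0.1865 0.0036 0.0677] turn -0.071 q6 -0.134
```

step_arm --pt "0.187 0.003 0.068 -0.071 255" --pt "0.187 0.003 0.068 -0.071 255" --pt "0.187 0.003 0.068 -0.071 255" --pt "0.187 0.003 0.068 -0.071 255" --pt "0.187 0.003 0.068 -0.071 255" --pt "0.187 0.003 0.068 -0.071 255" --pt "0.187 0.003 0.068 -0.071 255" --pt "0.187 0.003 0.068 -0.071 255" --pt "0.187 0.003 0.068 -0.071 255" --pt "0.187 0.003 0.068 -0.071 255"

```text
time: 21.55
tool_pos: [629.3, -99.7, 121.2]
tcp_rot: [[0.995, 0.0, 0.098], [-0.098, 0.001, 0.995], [-0.0, -1.0, 0.001]]
wrist_force: [0.2, 0.3, -1.5]
finger_gap: 48.8
```

```bash
python3 held.py; python3 -c "
from h import *
go(nest(2)+[.7,0,16],YAW+np.pi/2)"
```

```text
gap 48.80614158082 held x,z [-6.   2.4] [102.2  69.6] 2.4 top ahead of TCP [-2.1 -0.8  3.8] slope y~x [-0.015 -0.422] 17980
fingertip y [2.55508465 7.01345757]
go [629.9 -99.7  66. ] d [ 0.0005  0.0551 -0.    ] turn -0.001 q6 -0.06
```

step_arm --pt "0.0005 0.02 0 0 255" --pt "0.0005 0.035 0 0 255" --pt "0.0005 0.045 0 0 255" --pt "0.0005 0.05 0 0 255" --pt "0.0005 0.055 0 0 255" --pt "0.0005 0.055 0 0 255" --pt "0.0005 0.055 0 0 255" --pt "0.0005 0.055 0 0 60" --pt "0.0005 0.055 0 0 60" --pt "0.0005 0.055 0 0 60"

```text
time: 22.6
tool_pos: [630.0, -99.7, 66.2]
tcp_rot: [[0.995, 0.0, 0.098], [-0.098, 0.001, 0.995], [0.0, -1.0, 0.001]]
wrist_force: [-0.3, -0.8, 0.2]
finger_gap: 65.2
```

step_arm --pt "0 0 0 0 60" --pt "0 0 0 0 30" --pt "0 -0.02 0 0 0" --pt "0 -0.06 0 0 0" --pt "0 -0.1 0 0 0" --pt "0 -0.1 0 0 0" --pt "0 -0.1 0 0 0" --pt "0 -0.1 0 0 0" --pt "0 -0.1 0 0 0" --pt "0 -0.1 0 0 0"

```text
time: 23.6
tool_pos: [629.5, -99.7, 165.2]
tcp_rot: [[0.995, -0.001, 0.098], [-0.098, 0.001, 0.995], [-0.001, -1.0, 0.001]]
wrist_force: [0.1, 0.1, -0.5]
finger_gap: 85.7
```

```bash
python3 seat.py 2 3|grep nest; python3 -c "
from h import *
go((493.1,-386.9,165),-.183+np.pi/2)"
```

```text
nest 2 z pct [62.  63.5 64.7] tilt [-1.0000e-03 -0.0000e+00  6.3478e+01]
nest 3 z pct [62.  63.6 64.7] tilt [-2.0000e-03  0.0000e+00  6.3477e+01]
go [ 493.1 -386.9  165. ] d [-0.1079  0.0003 -0.2992] turn 0.085 q6 -0.06
```

step_arm --pt "-0.108 0 -0.299 0.085 0" --pt "-0.108 0 -0.299 0.085 0" --pt "-0.108 0 -0.299 0.085 0" --pt "-0.108 0 -0.299 0.085 0" --pt "-0.108 0 -0.299 0.085 0" --pt "-0.108 0 -0.299 0.085 0" --pt "-0.108 0 -0.299 0.085 0" --pt "-0.108 0 -0.299 0.085 0" --pt "-0.108 0 -0.299 0.085 0" --pt "-0.108 0 -0.299 0.085 0"

```text
time: 24.65
tool_pos: [493.6, -385.4, 165.2]
tcp_rot: [[0.984, -0.001, 0.18], [-0.18, 0.001, 0.984], [-0.001, -1.0, 0.001]]
wrist_force: [0.2, -0.2, 0.1]
finger_gap: 85.3
```

```bash
python3 look.py w6;python3 -c "
from h import *
go((493.1,-386.9,23),-.183+np.pi/2)"
```

```text
[ 493.7 -385.4  165.3] 85.36459046232417 [-0.66  0.5   0.16  1.23  0.   -0.48]
[ 342.  -317.6] [48.  10.9] 1.333 23.8 473 [303   8]
[ 493.5 -387.7] [109.2  65.8] -0.18 25.2 5692 [255 184]
[ 600.5 -436.8] [61.8 22.9] 1.233 24.6 641 [229 284]
go [ 493.1 -386.9   23. ] d [-1.000e-04  1.423e-01 -1.700e-03] turn 0.002 q6 -0.482
```

View pics/w6.png

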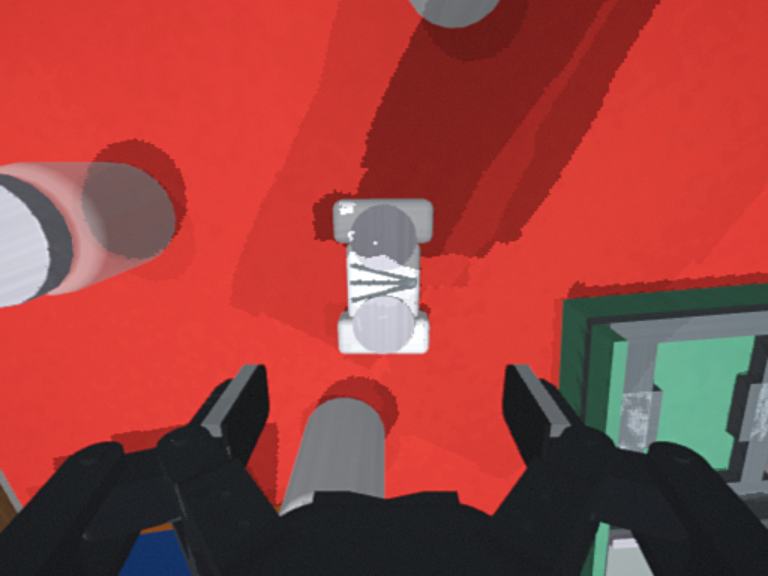

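C is centred at (385,275). The standing can at (340,450) is clear of the fingers: its near face is at x≈595 and the gripper body reaches x≈536.

step_arm --pt "0 0.05 -0.002 0 0" --pt "0 0.09 -0.002 0 0" --pt "0 0.115 -0.002 0 0" --pt "0 0.13 -0.002 0 0" --pt "0 0.1425 -0.002 0 0" --pt "0 0.1425 -0.002 0 0" --pt "0 0.1425 -0.002 0 120" --pt "0 0.1425 -0.002 0 200" --pt "0 0.1425 -0.002 0 255" --pt "0 0.1425 -0.002 0 255"

```text
time: 25.7
tool_pos: [493.9, -387.7, 24.2]
tcp_rot: [[0.984, 0.001, 0.18], [-0.18, -0.0, 0.984], [0.001, -1.0, 0.0]]
wrist_force: [-0.5, 1.6, 6.8]
finger_gap: 48.5
```

step_arm --pt "0 0 0 0 255" --pt "0 0 0 0 255" --pt "0 0 0 0 255" --pt "0 -0.01 0 0 255" --pt "0 -0.03 0 0 255" --pt "0 -0.06 0 0 255" --pt "0 -0.1 0 0 255" --pt "0 -0.13 0 0 255" --pt "0 -0.13 0 0 255" --pt "0 -0.13 0 0 255"

```text
time: 26.7
tool_pos: [494.1, -387.8, 155.1]
tcp_rot: [[0.984, 0.002, 0.18], [-0.18, -0.001, 0.984], [0.002, -1.0, -0.001]]
wrist_force: [-0.9, -0.7, -1.5]
finger_gap: 48.7
```

```bash
python3 held.py 1
```

```text
gap 48.681612129313116 held x,z [-5.1 -0.7] [66.  99.9] 89.9 top ahead of TCP [-2.4 -1.1  3.6] slope y~x [-0.014 -0.669] 17768
fingertip y [1.95736492 5.86605437]
go [ 620.7 -187.2  120. ] d [0.0889 0.034  0.2199] turn -0.084 q6 -0.485
```

step_arm --pt "0.089 0.034 0.22 -0.084 255" --pt "0.089 0.034 0.22 -0.084 255" --pt "0.089 0.034 0.22 -0.084 255" --pt "0.089 0.034 0.22 -0.084 255" --pt "0.089 0.034 0.22 -0.084 255" --pt "0.089 0.034 0.22 -0.084 255" --pt "0.089 0.034 0.22 -0.084 255" --pt "0.089 0.034 0.22 -0.084 255" --pt "0.089 0.034 0.22 -0.084 255" --pt "0.089 0.034 0.22 -0.084 255"

```text
time: 27.75
tool_pos: [620.3, -188.0, 120.1]
tcp_rot: [[0.995, 0.0, 0.098], [-0.098, 0.0, 0.995], [0.0, -1.0, 0.0]]
wrist_force: [-0.5, 0.1, 0.3]
finger_gap: 48.4
```

```bash
python3 held.py; python3 -c "
from h import *
go(nest(1)+[.7,0,16],YAW+np.pi/2)"
```

```text
gap 48.360135740493845 held x,z [-5.  -0.7] [99.9 75.9] 0.2 top ahead of TCP [-2.4 -1.1  3.6] slope y~x [-0.014 -0.667] 17804
fingertip y [2.40943495 6.55709217]
go [ 621.4 -187.2   66. ] d [0.0008 0.0541 0.0008] turn -0.001 q6 -0.196
```

step_arm --pt "0.001 0.02 0.001 0 255" --pt "0.001 0.035 0.001 0 255" --pt "0.001 0.045 0.001 0 255" --pt "0.001 0.05 0.001 0 255" --pt "0.001 0.054 0.001 0 255" --pt "0.001 0.054 0.001 0 255" --pt "0.001 0.054 0.001 0 255" --pt "0.001 0.054 0.001 0 60" --pt "0.001 0.054 0.001 0 60" --pt "0.001 0.054 0.001 0 60"

```text
time: 28.8
tool_pos: [621.6, -187.1, 66.3]
tcp_rot: [[0.995, 0.001, 0.098], [-0.098, 0.0, 0.995], [0.001, -1.0, 0.0]]
wrist_force: [0.3, 0.1, 0.3]
finger_gap: 65.2
```

step_arm --pt "0 0 0 0 60" --pt "0 0 0 0 30" --pt "0 -0.02 0 0 0" --pt "0 -0.06 0 0 0" --pt "0 -0.1 0 0 0" --pt "0 -0.14 0 0 0" --pt "0 -0.15 0 0 0" --pt "0 -0.15 0 0 0" --pt "0 -0.15 0 0 0" --pt "0 -0.15 0 0 0"

```text
time: 29.8
tool_pos: [620.9, -186.8, 214.4]
tcp_rot: [[0.995, -0.002, 0.098], [-0.098, 0.001, 0.995], [-0.002, -1.0, 0.001]]
wrist_force: [-1.5, 0.8, -0.0]
finger_gap: 85.7
```

```bash
python3 seat.py 1 2 3|grep nest; python3 -c "
from h import *
go((436,398,215),1.14-np.pi/2)"
```

```text
nest 1 z pct [62.  63.5 64.7] tilt [-1.0000e-03 -1.0000e-03  6.3463e+01]
nest 2 z pct [62.  63.5 64.8] tilt [-1.0000e-03  2.0000e-03  6.3479e+01]
nest 3 z pct [62.1 63.6 64.8] tilt [-1.000e-03 -1.000e-03  6.353e+01]
go [436 398 215] d [-2.414e-01  3.000e-04  5.639e-01] turn -1.238 q6 -0.194
```

All three are seated and level. Now flat D, on the left.

step_arm --pt "-0.241 0 0.564 -0.1 0" --pt "-0.241 0 0.564 -0.2 0" --pt "-0.241 0 0.564 -0.35 0" --pt "-0.241 0 0.564 -0.5 0" --pt "-0.241 0 0.564 -0.65 0" --pt "-0.241 0 0.564 -0.8 0" --pt "-0.241 0 0.564 -0.95 0" --pt "-0.241 0 0.564 -1.1 0" --pt "-0.241 0 0.564 -1.238 0" --pt "-0.241 0 0.564 -1.238 0"

```text
time: 30.85
tool_pos: [469.3, 291.2, 214.7]
tcp_rot: [[0.413, -0.003, -0.911], [0.911, 0.0, 0.413], [-0.001, -1.0, 0.003]]
wrist_force: [1.2, 0.5, 0.3]
finger_gap: 85.1
```

```bash
python3 look.py w7;python3 -c "
from h import *
go((436,398,165),1.14-np.pi/2)"
```

```text
[467.  297.3 214.4] 85.56322762152922 [ 0.56  0.33  0.04  1.28  0.   -0.58]
[436.3 401.2] [108.5  65.5] 1.156 25.2 3353 [315 238]
[238.1 470.3] [102.    3.9] -0.087 24.0 890 [472 228]
go [436 398 165] d [0.0789 0.0498 0.0696] turn 0.005 q6 -0.581
```

```bash
python3 -c "
from h import *
go((436.3,401.2,165),1.156-np.pi/2)"
```

```text
go [436.3 401.2 165. ] d [0.082  0.0498 0.0706] turn -0.011 q6 -0.581
```

step_arm --pt "0.082 0.05 0.071 -0.015 0" --pt "0.082 0.05 0.071 -0.015 0" --pt "0.082 0.05 0.071 -0.015 0" --pt "0.082 0.05 0.071 -0.015 0" --pt "0.082 0.05 0.071 -0.015 0" --pt "0.082 0.05 0.071 -0.015 0" --pt "0.082 0.05 0.071 -0.015 0" --pt "0.082 0.05 0.071 -0.015 0" --pt "0.082 0.05 0.071 -0.015 0" --pt "0.082 0.05 0.071 -0.015 0"

```text
time: 31.9
tool_pos: [436.2, 401.2, 165.0]
tcp_rot: [[0.4, -0.004, -0.917], [0.917, 0.003, 0.4], [0.001, -1.0, 0.004]]
wrist_force: [-0.2, -0.7, 0.6]
finger_gap: 85.5
```

```bash
python3 look.py w8;python3 -c "
from h import *
go((436.3,401.2,23),1.156-np.pi/2)"
```

```text
[436.1 401.3 164.9] 85.81588338159911 [ 0.74  0.43  0.05  1.19  0.   -0.42]
[436.3 401.7] [108.7  65.2] 1.147 25.3 5375 [257 184]
[211.  472.9] [60.3  1.9] -0.108 23.4 464 [487 164]
[228.7 668.9] [43.3  4.5] -0.14 22.1 493 [494 316]
go [436.3 401.2  23. ] d [-1.000e-04  1.419e-01 -8.000e-04] turn 0.004 q6 -0.418
```

step_arm --pt "0 0.05 0 0.012 0" --pt "0 0.09 0 0.012 0" --pt "0 0.115 0 0.012 0" --pt "0 0.13 0 0.012 0" --pt "0 0.142 0 0.012 0" --pt "0 0.142 0 0.012 0" --pt "0 0.142 0 0.012 120" --pt "0 0.142 0 0.012 200" --pt "0 0.142 0 0.012 255" --pt "0 0.142 0 0.012 255"

```text
time: 32.95
tool_pos: [436.1, 402.1, 24.3]
tcp_rot: [[0.41, -0.002, -0.912], [0.912, 0.004, 0.41], [0.003, -1.0, 0.004]]
wrist_force: [-1.3, -1.3, 7.8]
finger_gap: 48.7
```

step_arm --pt "0 0 0 0 255" --pt "0 0 0 0 255" --pt "0 0 0 0 255" --pt "0 -0.01 0 0 255" --pt "0 -0.03 0 0 255" --pt "0 -0.07 0 0 255" --pt "0 -0.11 0 0 255" --pt "0 -0.16 0 0 255" --pt "0 -0.21 0 0 255" --pt "0 -0.21 0 0 255"

```text
time: 33.95
tool_pos: [438.3, 402.8, 242.0]
tcp_rot: [[0.41, 0.005, -0.912], [0.912, 0.011, 0.41], [0.012, -1.0, -0.0]]
wrist_force: [0.7, 0.4, -1.0]
finger_gap: 48.8
```

```bash
python3 held.py 4;python3 -c "
from h import *
go((525,120,225),YAW+np.pi/2)"
```

```text
gap 48.76276583789134 held x,z [-4.9 -0.1] [99.9 66. ] 0.0 top ahead of TCP [-2.3 -1.   3.7] slope y~x [-0.013 -0.617] 17459
fingertip y [2.72050687 6.98512218]
go [646.3  75.5 120. ] d [-0.2135  0.1162 -0.3244] turn 1.245 q6 -0.407
go [525 120 225] d [-0.2218  0.0113 -0.1954] turn 1.245 q6 -0.407
```

step_arm --pt "-0.222 0.011 -0.195 0.12 255" --pt "-0.222 0.011 -0.195 0.25 255" --pt "-0.222 0.011 -0.195 0.4 255" --pt "-0.222 0.011 -0.195 0.55 255" --pt "-0.222 0.011 -0.195 0.7 255" --pt "-0.222 0.011 -0.195 0.85 255" --pt "-0.222 0.011 -0.195 1.0 255" --pt "-0.222 0.011 -0.195 1.15 255" --pt "-0.222 0.011 -0.195 1.245 255" --pt "-0.222 0.011 -0.195 1.245 255"

```text
time: 35.0
tool_pos: [524.0, 119.7, 224.6]
tcp_rot: [[0.995, 0.001, 0.099], [-0.099, 0.008, 0.995], [0.0, -1.0, 0.008]]
wrist_force: [-0.8, -0.4, -0.5]
finger_gap: 48.5
```

```bash
python3 held.py 4
```

```text
gap 48.46999448295854 held x,z [-4.6 -0.7] [75.8 99.8] 89.9 top ahead of TCP [-2.3 -1.   3.8] slope y~x [-0.012 -0.558] 17635
fingertip y [3.84756215 8.39448653]
go [646.3  75.5 120. ] d [ 0.1258  0.1045 -0.0334] turn 0.002 q6 0.316
```

step_arm --pt "0.126 0.03 -0.0335 0 255" --pt "0.126 0.06 -0.0335 0 255" --pt "0.126 0.09 -0.0335 0 255" --pt "0.126 0.1045 -0.0335 0 255" --pt "0.126 0.1045 -0.0335 0 255" --pt "0.126 0.1045 -0.0335 0 255" --pt "0.126 0.1045 -0.0335 0 255" --pt "0.126 0.1045 -0.0335 0 255" --pt "0.126 0.1045 -0.0335 0 255" --pt "0.126 0.1045 -0.0335 0 255"

```text
time: 36.05
tool_pos: [646.5, 75.6, 120.8]
tcp_rot: [[0.996, 0.002, 0.094], [-0.094, 0.008, 0.996], [0.001, -1.0, 0.008]]
wrist_force: [0.1, 0.1, 0.1]
finger_gap: 48.5
```

```bash
python3 -c "
from h import *
go(nest(4)+[.4,0,16],YAW+np.pi/2)"
```

```text
go [646.7  75.5  66. ] d [ 0.      0.0548 -0.0005] turn 0.003 q6 0.207
```

step_arm --pt "0 0.02 -0.0005 0.003 255" --pt "0 0.035 -0.0005 0.003 255" --pt "0 0.045 -0.0005 0.003 255" --pt "0 0.05 -0.0005 0.003 255" --pt "0 0.055 -0.0005 0.003 255" --pt "0 0.055 -0.0005 0.003 255" --pt "0 0.055 -0.0005 0.003 255" --pt "0 0.055 -0.0005 0.003 60" --pt "0 0.055 -0.0005 0.003 60" --pt "0 0.055 -0.0005 0.003 60"

```text
time: 37.05
tool_pos: [646.7, 75.5, 65.9]
tcp_rot: [[0.995, 0.002, 0.097], [-0.097, 0.008, 0.995], [0.002, -1.0, 0.008]]
wrist_force: [-0.6, -0.3, 1.0]
finger_gap: 65.3
```

step_arm --pt "0 0 0 0 60" --pt "0 0 0 0 30" --pt "0 -0.02 0 0 0" --pt "0 -0.06 0 0 0" --pt "0 -0.1 0 0 0" --pt "0 -0.15 0 0 0" --pt "0 -0.2 0 0 0" --pt "0 -0.2 0 0 0" --pt "0 -0.2 0 0 0" --pt "0 -0.2 0 0 0"

```text
time: 38.05
tool_pos: [645.9, 73.9, 264.7]
tcp_rot: [[0.995, 0.001, 0.097], [-0.097, 0.008, 0.995], [-0.0, -1.0, 0.008]]
wrist_force: [-0.2, 0.1, 0.1]
finger_gap: 85.4
```

```bash
python3 look.py w9; python3 seat.py 1 2 3 4|grep nest; python3 path.py open; python3 -c "
from h import *
go(knob(70,-24)+[0,0,80],YAW+np.pi/2)"
```

```text
[645.7  73.9 264.4] 85.52910207953313 [0.11 0.55 0.49 1.51 0.01 0.21]
nest 1 z pct [61.8 63.4 64.7] tilt [-0.0000e+00 -1.0000e-03  6.3361e+01]
nest 2 z pct [61.9 63.5 64.8] tilt [-0.0000e+00 -1.0000e-03  6.3434e+01]
nest 3 z pct [61.8 63.5 64.8] tilt [-1.0000e-03 -3.0000e-03  6.3446e+01]
nest 4 z pct [61.9 63.5 64.7] tilt [-1.000e-03  2.000e-03  6.344e+01]
[645.7  73.8 264.4] [-0.4 -0.9  1.2] 85.4318245621935
open go [675.7 176.1 175. ] d [0.0201 0.0902 0.104 ] turn -0.0 q6 0.208
gate a,b 49.96628162466092 -128.7151564137547
go [675.7 176.1 255. ] d [0.02   0.0102 0.1046] turn -0.0 q6 0.208
```

View pics/w9.png

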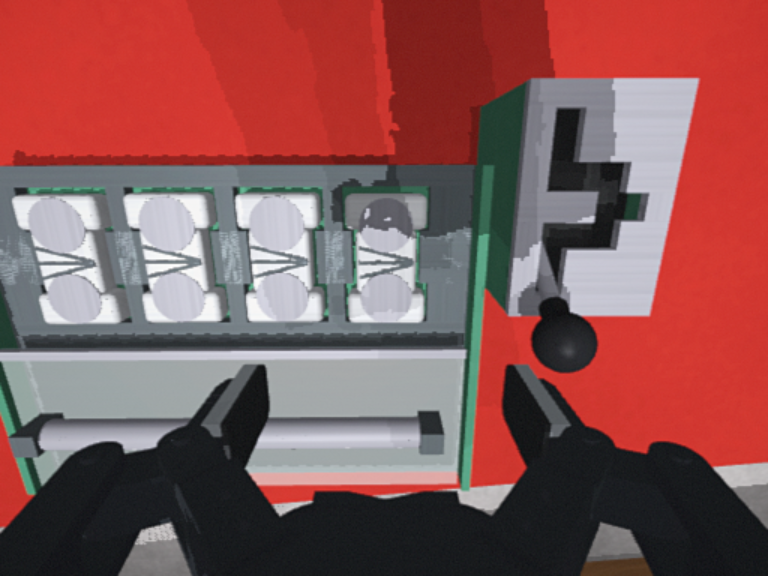

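All four cans sit in their nests at (65,260), (170,260), (277,260) and (387,260), and the knob is at (563,343) in OPEN. Next I'll grip the knob.

step_arm --pt "0.01 0.005 0.05 0 0" --pt "0.021 0.01 0.1045 0 0" --pt "0.021 0.01 0.1045 0 0" --pt "0.021 0.03 0.1045 0 0" --pt "0.021 0.06 0.1045 0 0" --pt "0.021 0.08 0.1045 0 0" --pt "0.021 0.09 0.1045 0 0" --pt "0.021 0.09 0.1045 0 0" --pt "0.021 0.09 0.1045 0 0" --pt "0.021 0.09 0.1045 0 255" --newtons 40

```text
time: 39.15
tool_pos: [677.3, 176.6, 176.5]
tcp_rot: [[0.995, 0.002, 0.097], [-0.097, 0.008, 0.995], [0.001, -1.0, 0.008]]
wrist_force: [0.5, -0.1, -0.2]
finger_gap: 73.0
```

step_arm --pt "0 0 0 0 255" --pt "0 0 0 0 255" --pt "0 0 0 0 255" --pt "0 0 0 0 255" --pt "0 0 0 0 255" --pt "0 0 0 0 255" --pt "0 0 0 0 255" --pt "0 0 0 0 255" --pt "0 0 0 0 255" --pt "0 0 0 0 255"

```text
time: 40.15
tool_pos: [677.7, 176.5, 177.3]
tcp_rot: [[0.995, 0.003, 0.098], [-0.098, 0.008, 0.995], [0.002, -1.0, 0.009]]
wrist_force: [0.4, -1.6, 5.5]
finger_gap: 33.8
```

```bash
python3 path.py oc ob pb
```

```text
[677.7 176.5 177.3] [ 0.4 -1.6  5.5] 33.8468998975829
oc go [633.9 180.2 186.4] d [-0.0439 -0.0092 -0.0005] turn -0.001 q6 0.349
ob go [638.6 228.  186.4] d [-0.0439 -0.0088  0.0475] turn -0.001 q6 0.349
pb go [582.9 233.4 186.4] d [-0.0999 -0.0089  0.0475] turn -0.001 q6 0.349
gate a,b 71.88097663571997 -23.482047229188854
```

step_arm --pt "-0.011 -0.003 -0.0005 0 255" --pt "-0.022 -0.006 -0.0005 0 255" --pt "-0.033 -0.008 -0.0005 0 255" --pt "-0.044 -0.01 -0.0005 0 255" --pt "-0.044 -0.01 -0.0005 0 255" --pt "-0.044 -0.01 -0.0005 0 255" --pt "-0.044 -0.011 0.012 0 255" --pt "-0.044 -0.012 0.024 0 255" --pt "-0.044 -0.011 0.036 0 255" --pt "-0.044 -0.01 0.0475 0 255"

```text
time: 41.15
tool_pos: [639.1, 228.1, 187.7]
tcp_rot: [[0.995, 0.004, 0.098], [-0.098, 0.007, 0.995], [0.003, -1.0, 0.008]]
wrist_force: [0.4, -4.9, 9.6]
finger_gap: 33.9
```

```bash
python3 path.py ob pb pc press
```

```text
[639.1 228.1 187.7] [ 0.4 -4.9  9.6] 33.868285762354695
ob go [638.6 228.  186.4] d [-0.0005  0.0013 -0.0002] turn -0.001 q6 0.438
pb go [582.9 233.4 186.4] d [-0.0565  0.0011 -0.0003] turn -0.001 q6 0.438
pc go [578.2 185.6 186.4] d [-0.0564  0.0007 -0.0483] turn -0.001 q6 0.438
press go [536.4 189.7 175. ] d [-0.0985  0.012  -0.0484] turn -0.001 q6 0.438
gate a,b 28.481813365601027 24.20200652606166
```

step_arm --pt "-0.012 0.0005 -0.0005 0 255" --pt "-0.024 0 -0.0005 0 255" --pt "-0.036 0 -0.0005 0 255" --pt "-0.048 0.001 -0.0005 0 255" --pt "-0.0565 0.001 -0.0005 0 255" --pt "-0.0565 0.001 -0.0005 0 255" --pt "-0.0565 0.001 -0.0005 0 255" --pt "-0.0565 0 -0.015 0 255" --pt "-0.0565 0 -0.03 0 255" --pt "-0.0565 0.0005 -0.0485 0 255"

```text
time: 42.15
tool_pos: [578.5, 186.3, 187.1]
tcp_rot: [[0.995, 0.004, 0.097], [-0.097, 0.01, 0.995], [0.003, -1.0, 0.01]]
wrist_force: [-1.0, 7.9, 7.6]
finger_gap: 33.8
```

```bash
python3 path.py pc press
```

```text
[578.5 186.3 187.1] [-1.   7.9  7.6] 33.80172415262295
pc go [578.2 185.6 186.4] d [-0.0002  0.0007 -0.0007] turn 0.0 q6 0.404
press go [536.4 189.7 175. ] d [-0.0422  0.0119 -0.0008] turn 0.0 q6 0.404
gate a,b -27.81080097362424 -23.31429463108469
```

Now the PRESS lane, moved gently while watching for a jam.

step_arm --pt "0 0.0005 0 0 255" --pt "-0.007 0.002 0 0 255" --pt "-0.014 0.003 0 0 255" --pt "-0.021 0.005 0 0 255" --pt "-0.028 0.007 0 0 255" --pt "-0.035 0.0095 0 0 255" --pt "-0.0435 0.012 0 0 255" --pt "-0.0445 0.012 0 0 255" --pt "-0.0445 0.012 0 0 255" --pt "-0.0445 0.012 0 0 255"

```text
time: 43.15
tool_pos: [534.5, 190.5, 174.6]
tcp_rot: [[0.995, 0.003, 0.097], [-0.097, 0.01, 0.995], [0.002, -1.0, 0.01]]
wrist_force: [3.2, -1.3, -4.5]
finger_gap: 33.6
```

```bash
python3 path.py press pc pb mouth rest
```

```text
[534.5 190.5 174.6] [ 3.2 -1.3 -4.5] 33.63534750550782
press go [536.4 189.7 175. ] d [ 0.002  -0.0004 -0.0006] turn 0.0 q6 0.435
pc go [578.2 185.6 186.4] d [ 0.044  -0.0117 -0.0005] turn 0.0 q6 0.435
pb go [582.9 233.4 186.4] d [ 0.044  -0.0112  0.0475] turn 0.0 q6 0.435
mouth go [610.7 230.7 188.5] d [ 0.072  -0.0132  0.0475] turn 0.0 q6 0.435
rest go [612.9 252.6 184.3] d [ 0.072  -0.0088  0.0695] turn 0.0 q6 0.435
gate a,b -71.993214320335 -23.41005857509638
```

Run:
```python
from h import *
p,d=snapshot("scene");cv2.imwrite("pics/s2.png",cv2.resize(p[130:360,130:400,::-1],(756,644))[:600])
```

```text
(no output)
```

View pics/s2.png

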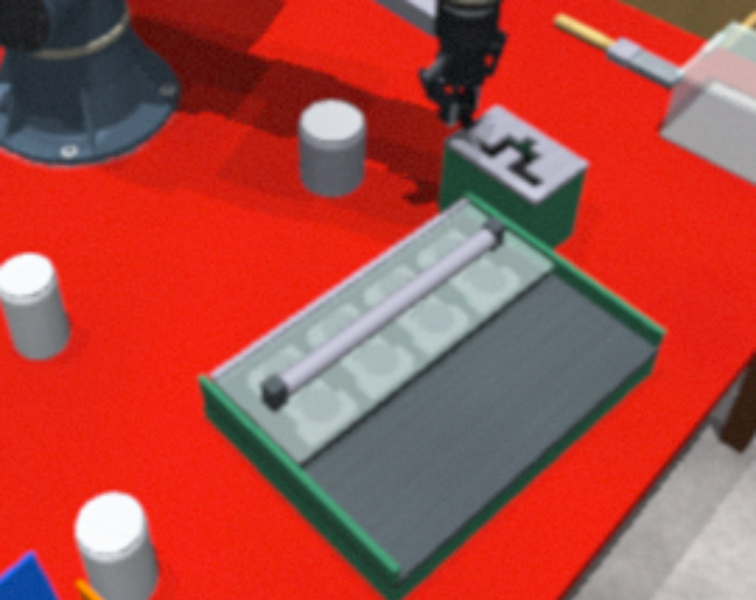

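The guard stands fully over the four seated cans (plate from about (210,385) to (550,265)), and the lever is at the PRESS end. Now back to REST.

step_arm --pt "0.011 -0.004 -0.0005 0 255" --pt "0.022 -0.007 -0.0005 0 255" --pt "0.033 -0.01 -0.0005 0 255" --pt "0.044 -0.0115 -0.0005 0 255" --pt "0.044 -0.0115 -0.0005 0 255" --pt "0.044 -0.0115 -0.0005 0 255" --pt "0.044 -0.0125 0.012 0 255" --pt "0.044 -0.013 0.024 0 255" --pt "0.044 -0.0125 0.036 0 255" --pt "0.044 -0.0115 0.0475 0 255"

```text
time: 44.2
tool_pos: [582.8, 233.9, 187.0]
tcp_rot: [[0.995, 0.004, 0.097], [-0.097, 0.009, 0.995], [0.003, -1.0, 0.009]]
wrist_force: [-0.3, -2.8, 7.6]
finger_gap: 33.7
```

```bash
python3 path.py pb mouth rest
```

```text
[582.8 233.9 187. ] [-0.3 -2.8  7.6] 33.67249437057949
pb go [582.9 233.4 186.4] d [ 0.0001  0.0006 -0.0005] turn 0.0 q6 0.475
mouth go [610.7 230.7 188.5] d [ 0.0281 -0.0014 -0.0005] turn 0.0 q6 0.475
rest go [612.9 252.6 184.3] d [0.0281 0.0029 0.0215] turn 0.0 q6 0.475
gate a,b -28.061113070733025 24.476425276983985
```

step_arm --pt "0.01 -0.0005 -0.0005 0 255" --pt "0.02 -0.001 -0.0005 0 255" --pt "0.028 -0.0015 -0.0005 0 255" --pt "0.028 -0.0015 -0.0005 0 255" --pt "0.028 -0.0015 -0.0005 0 255" --pt "0.028 0 0.007 0 255" --pt "0.028 0.001 0.014 0 255" --pt "0.028 0.003 0.0215 0 255" --pt "0.028 0.003 0.0235 0 255" --pt "0.028 0.003 0.0235 0 255"

```text
time: 45.2
tool_pos: [612.7, 254.5, 183.8]
tcp_rot: [[0.995, 0.003, 0.097], [-0.097, 0.008, 0.995], [0.003, -1.0, 0.008]]
wrist_force: [1.1, -3.3, 1.3]
finger_gap: 34.0
```

step_arm --pt "0 0 0 0 255" --pt "0 0 0 0 255" --pt "0 0 0 0 255" --pt "0 0 0 0 255" --pt "0 0 0 0 255" --pt "0 0 0 0 255" --pt "0 0 0 0 255" --pt "0 0 0 0 255" --pt "0 0 0 0 255" --pt "0 0 0 0 255"

```text
time: 46.2
tool_pos: [612.7, 254.5, 183.8]
tcp_rot: [[0.995, 0.003, 0.097], [-0.097, 0.007, 0.995], [0.003, -1.0, 0.008]]
wrist_force: [-0.4, -5.1, 3.1]
finger_gap: 33.6
```

```bash
python3 path.py rest
```

```text
[612.7 254.5 183.8] [-0.4 -5.1  3.1] 33.64062333758321
rest go [612.9 252.6 184.3] d [ 0.0003 -0.0006 -0.0019] turn 0.0 q6 0.488
gate a,b -0.3230010965868191 47.85802760043748
```

At the slot end (b≈47.9, 5 N reaction). I'll release, rise, back off and check.

step_arm --pt "0 0 -0.001 0 0" --pt "0 0 -0.001 0 0" --pt "0 0 -0.001 0 0" --pt "0 0 -0.001 0 0" --pt "0 0 -0.001 0 0" --pt "0 0 -0.001 0 0" --pt "0 -0.03 -0.001 0 0" --pt "0 -0.07 -0.001 0 0" --pt "0 -0.11 -0.001 0 0" --pt "0 -0.145 -0.001 0 0"

```text
time: 47.2
tool_pos: [611.8, 252.3, 331.1]
tcp_rot: [[0.995, 0.005, 0.097], [-0.097, 0.008, 0.995], [0.004, -1.0, 0.008]]
wrist_force: [0.1, 0.5, 0.2]
finger_gap: 85.3
```

step_arm --pt "0 0 -0.2 0 0" --pt "0 0 -0.2 0 0" --pt "0 0 -0.2 0 0" --pt "0 0 -0.2 0 0" --pt "0 0 -0.2 0 0" --pt "0 0 -0.2 0 0" --pt "0 0 -0.2 0 0" --pt "0 0 -0.2 0 0" --pt "0 0 -0.2 0 0" --pt "0 0 -0.2 0 0"

```text
time: 48.2
tool_pos: [592.6, 54.0, 329.2]
tcp_rot: [[0.995, 0.004, 0.096], [-0.096, 0.008, 0.995], [0.004, -1.0, 0.008]]
wrist_force: [-0.2, -0.3, -0.4]
finger_gap: 85.3
```

```bash
python3 look.py w10; python3 seat.py 1 2 3 4|grep nest
python3 - <<'E'
from h import *
z=np.load("w10.npz",allow_pickle=True);c=z['c'].item();print('rest knob expected px',np.array(proj("wrist",knob(0,46),c))*1.5, np.array(proj("wrist",knob(0,40),c))*1.5)
p,d=snapshot("scene");cv2.imwrite("pics/s3.png",cv2.resize(p[:,:,::-1],(768,576)))
E
```

```text
[592.6  53.8 329.3] 85.54972336983047 [0.09 0.43 0.46 1.6  0.01 0.18]
[806.4 498.7] [118.2   5.3] -0.001 20.0 408 [506 250]
nest 1 z pct [62.  64.5 76.7] tilt [ 1.4600e-01 -1.0000e-03  6.8275e+01]
nest 2 z pct [62.2 64.6 77. ] tilt [1.4500e-01 1.0000e-03 6.8338e+01]
nest 3 z pct [62.1 64.5 77.1] tilt [ 1.4500e-01 -4.0000e-03  6.8332e+01]
nest 4 z pct [62.2 64.7 77.4] tilt [ 1.4600e-01 -1.0000e-03  6.8381e+01]
rest knob expected px [669.30094883 279.4216821 ] [662.09673661 279.99722346]
```

View pics/w10.png

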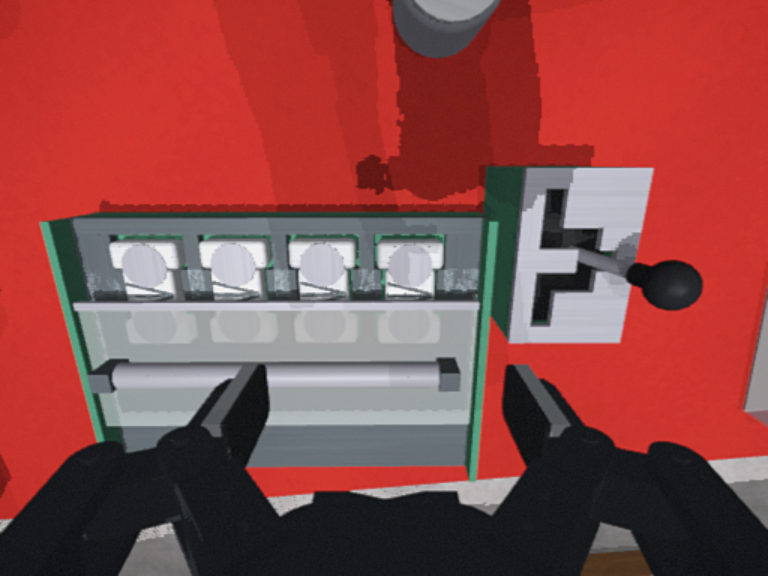

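View pics/s3.png

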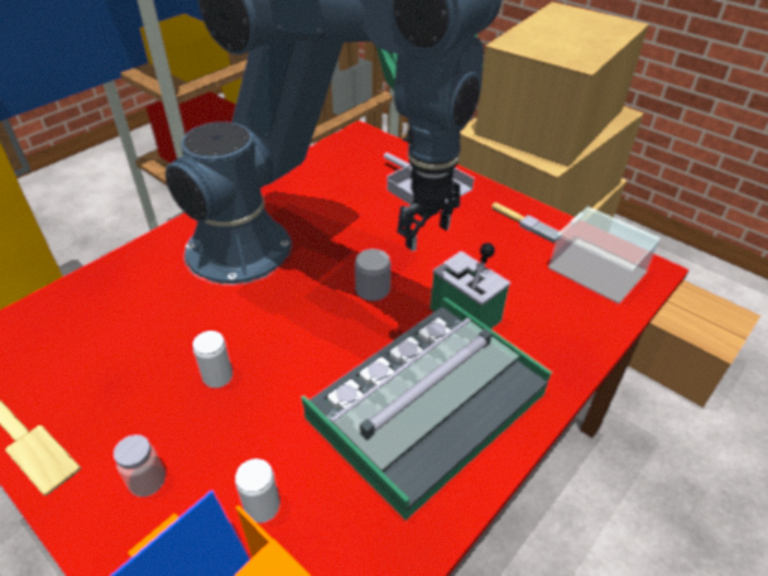

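The knob is at (671,284), where the REST position was expected (669,279). The guard covers the far half of the nests and all four cans are seated. The tin, cans, jar and brush are where they started, and the arm is clear of everything.

```bash
python3 -c "
from rig import *
print(close_job())"
```

```text
the job is handed in; nothing more can be done
None
```

The job is done and handed in at about 48 s of the 205 s allowed. I worked the lever from REST to OPEN and laid all four flattened cans in nests 1–4. Then I took the lever to PRESS and back to REST.

**Knocked can:** one flattened can was knocked about 50 mm aside during the run. I re-measured it from close up before picking it up.

**Cans:** before the guard closed, all four read level with their tops at about 62 mm (63.5 mm measured, less the camera's bias of just over 1 mm), which is seated height. In the scene picture with the lever at PRESS, the guard stood fully over them without jamming.

**Lever and surroundings:** the last pictures show the knob within about 5 px of the expected REST position and the guard over the far half of the nests. The tin, whole cans, jar and brush look unmoved, and the gripper was open and clear of everything.

**Checks that disagreed:**
- **Gate centre:** the slots sit about 5.5 mm off the housing's centre, so I corrected the gate position from the slots and the rails.
- **Final height readings:** the final nest readings (medians 64.5–64.7 mm) include the guard plate, so they don't check the seating on their own. I relied on the earlier readings and the pictures.

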